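# Clear the stain station, pull out its tray and stand up the toppled bottles

### The job

Get the staining bench ready: first move the two plaster models from in front of the station onto the cork pad, right way up. Then pull the station's sprung tray right out to its stop, and stand every toppled liquid bottle upright on it, leaving the tray fully out. Do not knock over or shift the stain jars and the palette.

Things in the scene. Friction and masses are not known exactly. Their poses are not given: they have to be found in the camera images.
- bottle_1: square white plastic liquid bottle with a blue round cap, toppled on the bench mat: body 36 x 36 mm and 62 mm long, then a cap 20 mm across, 88 mm long in all, about 90 g. Origin on its axis, halfway (44 mm above the underside when it stands); +z runs along the bottle from underside to cap (horizontal while it lies, up when it stands). May be absent.
- bottle_2: square white plastic liquid bottle with a blue round cap, toppled on the bench mat: body 36 x 36 mm and 62 mm long, then a cap 20 mm across, 88 mm long in all, about 90 g. Origin on its axis, halfway (44 mm above the underside when it stands); +z runs along the bottle from underside to cap (horizontal while it lies, up when it stands). May be absent.
- bottle_3: square white plastic liquid bottle with a blue round cap, toppled on the bench mat: body 36 x 36 mm and 62 mm long, then a cap 20 mm across, 88 mm long in all, about 90 g. Origin on its axis, halfway (44 mm above the underside when it stands); +z runs along the bottle from underside to cap (horizontal while it lies, up when it stands). May be absent.
- bottle_4: square white plastic liquid bottle with a blue round cap, toppled on the bench mat: body 36 x 36 mm and 62 mm long, then a cap 20 mm across, 88 mm long in all, about 90 g. Origin on its axis, halfway (44 mm above the underside when it stands); +z runs along the bottle from underside to cap (horizontal while it lies, up when it stands). May be absent.
- model_a: pale yellow plaster dental model (D-shaped in plan, row of teeth on top): 65 mm along its x (from x=-33 to +32 mm, the round end at -x) and 50 mm wide along its y, flat base 24 mm high, 31 mm with its teeth, about 110 g. Origin at the centre of its underside, +z up. At the start it stands on the mat in front of the closed tray, in its way.
- model_b: pale yellow plaster dental model (D-shaped in plan, row of teeth on top): 65 mm along its x (from x=-33 to +32 mm, the round end at -x) and 50 mm wide along its y, flat base 24 mm high, 31 mm with its teeth, about 110 g. Origin at the centre of its underside, +z up. At the start it stands on the mat in front of the closed tray, in its way.
- pad: cork pad lying on the mat, 110 mm (its x) by 170 mm (its y), 4 mm thick; its top is 6 mm above the table. Origin at the centre of its underside, +z up. At the left or the right of the bench.
- station: fixed low housing of the stain station, white top with a row of jars along its far side, 160 mm (its x) by 340 mm (its y), 51 mm high (jars to 83 mm). Origin at the centre of its underside; its front face is at x=-80 mm and faces the robot; the tray slides out of it towards its -x, between x=-80 and -180 mm, its handle going on to x=-235 mm.
- tray (a joint): the shallow sprung pull-out tray of the station: 0 is shut, 0.10 m is out at its stop. A light spring draws it inwards, but the runners' drag (about 7 N) holds it where it is left; pulling it takes 7 to 11 N.
- tray_floor (a point): on the upper face of the tray's floor (12 mm above the table), at the middle of the part that shows when the tray is out; moves with the tray; axes as the station's. The showing floor runs 47 mm to the front panel (-x), 50 mm to the housing (+x, when fully out) and 145 mm to each side. Side lips rise 5 mm, the front panel 13 mm above the floor.
- tray_handle (a point): centre of the tray's handle: a steel bar 70 mm long along the station's y, 10 mm thick along x, 14 mm high, on two stems at +-28 mm; the bar stands 40 mm clear in front of the tray's front panel, its centre 26 mm above the table; moves with the tray.
- jar_1: small round clear jar of stain with a white lid, 36 mm across, 29 mm high, origin at the centre of its underside. A bystander: leave it where it is.
- jar_2: small round clear jar of stain with a white lid, 36 mm across, 29 mm high, origin at the centre of its underside. A bystander: leave it where it is.
- jar_3: small round clear jar of stain with a white lid, 36 mm across, 29 mm high, origin at the centre of its underside. A bystander: leave it where it is.
- jar_4: small round clear jar of stain with a white lid, 36 mm across, 29 mm high, origin at the centre of its underside. A bystander: leave it where it is.
- palette: white palette with six wells, 60 x 90 x 10 mm, lying on the white ceramic mixing slab (110 x 170 x 6 mm) on the other side of the bench from the cork pad. Origin at the centre of its underside. A bystander.
Mind the look-alikes: they are no part of the job. Leave any black or red look-alike of the bottle_2 alone.

How it is judged:
On the way, in this order (a step that is already met when the one before it is completed fails the run):
1. both plaster models stand on the cork pad, let go (x of model_a in the frame of pad between -0.055 and 0.055 m and y of model_a in the frame of pad between -0.085 and 0.085 m and z of model_a in the frame of pad between 0.001 and 0.009 m and angle between each of model_a, model_b's own z axis and vertical below 0.15 rad and linear speed of each of model_a, model_b below 0.03 m/s and contact force between the fingers and model_a below 0.3 N and x of model_b in the frame of pad between -0.055 and 0.055 m and y of model_b in the frame of pad between -0.085 and 0.085 m and z of model_b in the frame of pad between 0.001 and 0.009 m and contact force between the fingers and model_b below 0.3 N), for 0.2 s.
2. the tray is out at its stop (all of step 1 and value of joint tray above 0.094 m), for 0.2 s.
At the end, for the whole second after the job is handed in: Both models rest flat and right way up with their centres over the cork pad; the tray is out at its stop (within 8 mm); every bottle present stands upright (within 0.1 rad) on the floor of the tray, at rest (all of step 1 and value of joint tray above 0.092 m and x of bottle_1 in the frame of tray_floor between -0.05 and 0.05 m and y of bottle_1 in the frame of tray_floor between -0.15 and 0.15 m and z of bottle_1 in the frame of tray_floor between 0.038 and 0.05 m and angle between each of bottle_1, bottle_2, bottle_3, bottle_4's own z axis and vertical below 0.1 rad and linear speed of each of bottle_1, bottle_2, bottle_3, bottle_4 below 0.03 m/s and x of bottle_2 in the frame of tray_floor between -0.05 and 0.05 m and y of bottle_2 in the frame of tray_floor between -0.15 and 0.15 m and z of bottle_2 in the frame of tray_floor between 0.038 and 0.05 m and x of bottle_3 in the frame of tray_floor between -0.05 and 0.05 m and y of bottle_3 in the frame of tray_floor between -0.15 and 0.15 m and z of bottle_3 in the frame of tray_floor between 0.038 and 0.05 m and x of bottle_4 in the frame of tray_floor between -0.05 and 0.05 m and y of bottle_4 in the frame of tray_floor between -0.15 and 0.15 m and z of bottle_4 in the frame of tray_floor between 0.038 and 0.05 m); the robot touches nothing.
It fails at once if a stain jar is knocked over (angle between any of jar_1, jar_2, jar_3, jar_4's own z axis and vertical above 0.6 rad).
It fails at once if a bystander (jar or palette) is shifted by more than 60 mm (distance of any of jar_1, jar_2, jar_3, jar_4, palette from where it was at the start of the episode above 0.06 m).
It fails at once if the tray is pulled out (over 30 mm) while a plaster model still stands in its way (value of joint tray above 0.03 m and ((x of model_a in the frame of station between -0.19 and 0.08 m and y of model_a in the frame of station between -0.165 and 0.165 m) or (x of model_b in the frame of station between -0.19 and 0.08 m and y of model_b in the frame of station between -0.165 and 0.165 m))).
Of bottle_1, bottle_2, bottle_3, bottle_4 only 3 to 4 are there at a start; the rules pass over those that are not, and their reading is None.
At some moment in a run one of bottle_1, bottle_2, bottle_3, bottle_4 may be knocked a few centimetres aside while the robot is not near it.
Once in a run the grip may slacken for a moment while it holds something.
It also fails if it takes over 210 s, if anything falls off the work surface, if the arm or the gripper's body presses on something with over 40 N, if the wrist force passes 120 N, or if a joint passes its speed limit or range.

### The arm

A 7-joint arm with a two-finger parallel gripper is mounted at the origin on the work surface. World frame = base frame: x ahead of the robot, y to its left, z up, the work surface at z = 0. Lengths are in m, angles in rad, forces in N, time in s.
With the tool pointing down it reaches from about 0.425 to 1.025 m from the base axis. Payload 9.4 kg.
Tool frame: the origin (TCP) lies at the very end of the fingers, on their centre line; the grasp point (between the pads) lies 19 mm behind it; z points along the fingers, y is the direction in which the jaws open and shut (so a half turn about z gives the same grasp; the last joint's range is limited). The gripper opens to 85 mm and grips with 20 to 120 N. Pads are 22 mm wide; open, the fingers measure 114 mm over their backs; the gripper's body (76 mm by 85 mm) begins 54 mm behind the grasp point. The pads swing forward as they close: fully open they stand 13 mm farther back than shut.
Start: joints at [1.112, 0.599, -0.003, 1.599, 0.002, 0.943, -0.08], TCP at [0.27, -0.673, 0.202] pointing down, gripper open.
Joint ranges: [-2.57, 2.57], [-0.35, 1.97], [-1.29, 1.29], [0.11, 2.56], [-1.05, 4.19], [0.11, 1.86], [-2.63, 2.63]. Speed limits (rad/s): [2.22, 2.22, 3.01, 3.01, 3.14, 3.14, 3.14].

### API

Orientations are given as a unit quaternion [x, y, z, w].
In Python, from bench import r gives the robot as it stands.
- The arm moves only by the tool play_rows, never from a script. Its arguments are lists of equal length, an entry for each row: "xyz": the shift along the world's x, y, z in cm, a list of three; "yaw": the turn about the world's z in rad; "gripper": the finger opening in cm, from 0 to 8.54. A call has 1 to 12 rows; each row is the pose to reach, as a shift and turn from the pose commanded when the call began; what a row does not reach only later rows make up. A row lasts 1/8 s, in which the tool goes at most 62.5 mm and 10.7 degrees, less where a joint would pass 70% of its speed; a pose out of reach is approached as far as the arm can. A call with a gripper value outside its range is refused whole. The fingers move at their own pace and stop on an object; "grip_force" is the grip in N (left out, the last holds). Time passes only in rows, so rows that repeat a pose let the fingers close. It gives the time, the measured TCP pose, the force and the opening at its end, in the units of the state.
- r.read_state(): the state, without advancing time (a new reading comes with each control period).
- r.capture(name): name is "scene" or "side" or "wrist"; returns a dict with "img" (400x640x3 uint8, red, green, blue), "depth" (400x640 float32, m along the optical axis (not along the pixel's ray), 0 where there is no reading), "K" (3x3 intrinsics, pixels), "position" and "attitude" of the camera in the world; the wrist camera has in their place "mount" (4x4, takes a point from camera to tool coordinates, whose origin is the TCP and whose axes are the flange's). Camera axes: x right, y down, z forward; pixel columns grow to the right and rows downward; lengths in m; the calibration is good to about 2 mm. A picture is of the moment at which its call begins: read the wrist's pose just before it.
- r.finish_job(): hands the job in, once; it reports no verdict.
The state is a dict: "clock": time; "q": joint angles; "qvel": joint speeds; "joint_torque": joint torques, N m; "tool_pos": TCP position; "ee_rot": TCP orientation; "contact_force": force on the tool from outside, world axes, zero at the start; "wrist_torque": the same for the moment, N m; "width": finger opening in m.
Only numpy, scipy, OpenCV 4.12 (cv2) and the standard library are available. Lean on these libraries where they do the work, as an engineer would, in place of code of your own. Each camera call takes 0.05 s, during which the arm holds its last target. There are 200 camera calls.

## Working session

There is one attempt and no reset: what is moved stays moved. The work goes in short steps, Python scripts to look and compute and a tool call to move; the robot and the scene stay as the last step left them, time stands still between calls to the robot, and variables do not carry over. Pictures are saved under pics/ and viewed, on a budget of 14 in all, crops included, one or two more only if the job needs it, and the job is handed in when it is done.

Besides the shell and the picture viewer there is one more tool, called after "Request:" in YAML: its name, and indented under it one key for each argument. play_rows: Moves the arm, as the interface text tells. Its arguments: {"type":"object","properties":{"xyz":{"type":"array"},"yaw":{"type":"array"},"gripper":{"type":"array"},"grip_force":{"type":"number"}},"required":["xyz","yaw","gripper"]}

```bash
ls; mkdir -p pics; cat > h.py <<'E'
import numpy as np, cv2
from scipy.spatial.transform import Rotation as R
from bench import r
def cap(name):
    s=r.read_state(); c=r.capture(name)
    if name=="wrist":
        T=np.eye(4); T[:3,:3]=R.from_quat(s["ee_rot"]).as_matrix(); T[:3,3]=s["tool_pos"]; M=T@np.array(c["mount"])
    else:
        M=np.eye(4); a=np.array(c["attitude"]); M[:3,:3]=R.from_quat(a).as_matrix() if a.size==4 else a; M[:3,3]=c["position"]
    c["M"]=M; d=c["depth"]; K=np.array(c["K"]); v,u=np.mgrid[:400,:640]
    P=np.stack([(u-K[0,2])*d/K[0,0],(v-K[1,2])*d/K[1,1],d],-1)@M[:3,:3].T+M[:3,3]
    P[d==0]=np.nan; c["P"]=P; return c
def save(fn,img): cv2.imwrite("pics/"+fn,cv2.cvtColor(img,cv2.COLOR_RGB2BGR))
E
python3 - <<'E'
from h import *
import pickle
for n in("scene","side"):
    c=cap(n); save(n+"0.png",c["img"]); print(n,c["M"].round(3).tolist()); pickle.dump(c,open(n+"0.pkl","wb"))
print(r.read_state())
E
```

```text
pics
scene [[0.436, 0.692, -0.575, 1.145], [0.9, -0.331, 0.285, -0.33], [0.007, -0.642, -0.767, 0.919], [0.0, 0.0, 0.0, 1.0]]
side [[-0.999, 0.005, 0.035, 0.484], [-0.028, 0.503, -0.864, 1.011], [-0.022, -0.864, -0.503, 0.622], [0.0, 0.0, 0.0, 1.0]]
{'clock': 0.1, 'q': array([ 1.11227924,  0.60003852, -0.0025284 ,  1.60005009,  0.00179506,
        0.94289801, -0.0797974 ]), 'qvel': array([-5.06080636e-04, -1.96204125e-03, -5.88772097e-05, -1.15580814e-03,
        1.72605822e-04, -7.45084985e-04,  3.47744437e-04]), 'joint_torque': array([ 5.67385519e-03, -7.77995753e+01,  1.57050401e+00, -2.58623153e+01,
        1.26377874e-02,  5.56241735e-03, -3.53529174e-05]), 'tool_pos': array([ 0.2699461 , -0.67237431,  0.20150825]), 'ee_rot': array([ 9.81827657e-01,  1.89773465e-01, -1.97414349e-04, -6.67378576e-04]), 'contact_force': array([ 0.30161725, -0.36466702,  0.16167157]), 'wrist_torque': array([-0.02576016,  0.01002198, -0.05881019]), 'width': 0.08546056462937093}
```

View pics/scene0.png

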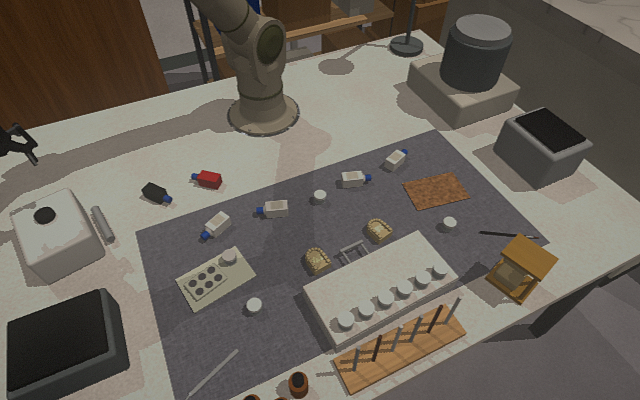

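View pics/side0.png

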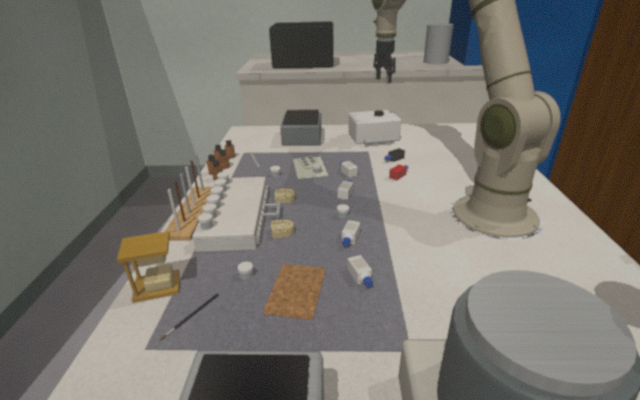

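Scene view: white bottles with blue caps at (216,225), (273,209), (354,179) and (396,159). Black (157,193) and red (208,180) look-alikes must stay. Models are at (317,259) and (378,230), the cork pad at (436,190), the station's front with its handle at (353,250), and loose jars at (319,197), (450,224), (254,306) and (229,257). The side view agrees. Next I measure everything.

```bash
cat > seg.py <<'E'
from h import *
def topdown(cs,x0=.35,x1=1.0,y0=-.62,y1=.62,res=.001):
    # image: rows = x (far at top), cols = y (left at left)
    H=int((x1-x0)/res);W=int((y1-y0)/res); z=np.full((H,W),-1.);im=np.zeros((H,W,3),np.uint8)
    for c in cs:
        P=cv2.resize(c["P"].astype(np.float32),None,fx=3,fy=3,interpolation=cv2.INTER_LINEAR).reshape(-1,3); I=cv2.resize(c["img"],None,fx=3,fy=3).reshape(-1,3)
        ok=np.isfinite(P).all(1)&(P[:,2]<.3); P=P[ok];I=I[ok]
        i=((x1-P[:,0])/res).astype(int); j=((y1-P[:,1])/res).astype(int)
        ok=(i>=0)&(i<H)&(j>=0)&(j<W); o=np.argsort(P[ok][:,2]); i,j=i[ok][o],j[ok][o]
        zz=P[ok][o][:,2]; b=zz>=z[i,j]; z[i[b],j[b]]=zz[b]; im[i[b],j[b]]=I[ok][o][b]
    return z,im
E
python3 - <<'E'
from seg import *
import pickle
c=pickle.load(open("scene0.pkl","rb")); P=c["P"]; I=c["img"].astype(int); hsv=cv2.cvtColor(c["img"],cv2.COLOR_RGB2HSV)
z,im=topdown([c]); save("top0.png",cv2.resize(im,(800,419),interpolation=cv2.INTER_AREA))
def px(u,v,n=3): return np.nanmedian(P[v-n:v+n+1,u-n:u+n+1].reshape(-1,3),0).round(3)
for n,u,v in [("mat",300,230),("pad",436,190),("b1",216,225),("b2",273,209),("b3",354,179),("b4",396,159),("modA",317,259),("modB",378,230),("handle",353,250),("jar",319,197),("jar",450,224),("station top",370,265)]: print(n,px(u,v,1))
def roi(u0,u1,v0,v1,f):
    m=np.zeros(P.shape[:2],bool); m[v0:v1,u0:u1]=True; m&=np.isfinite(P).all(2); return P[m&f]
# pad
def rect(name,pts):
    q=cv2.minAreaRect((pts[:,:2]*1000).astype(np.float32)); print(name,len(pts),np.round(q[0],1),np.round(q[1],1),round(q[2],1),'zmed',np.median(pts[:,2]).round(4), 'z95',np.percentile(pts[:,2],95).round(4))
rect("pad",roi(395,475,165,215,(hsv[...,1]>110)&(hsv[...,0]<25)))
blue=(hsv[...,0]>100)&(hsv[...,0]<130)&(hsv[...,1]>120)
for n,u,v in [("b1",216,225),("b2",273,209),("b3",354,179),("b4",396,159)]:
    f=(P[...,2]>.025)
    k=(u-26,u+26,v-20,v+20)
    body=roi(*k,f&~blue&(hsv[...,2]>110)); cap_=roi(*k,blue)
    rect(n,body); print("  top centroid",np.median(body,0).round(4),"cap",np.median(cap_,0).round(4),len(cap_))
for n,u,v in [("mA",317,259),("mB",378,230)]:
    f=(P[...,2]>.012)&(hsv[...,1]>60)
    rect(n,roi(u-16,u+17,v-14,v+16,f))
rect("station",roi(290,480,225,350,(P[...,2]>.045)&(P[...,2]<.056)))
E
```

```text
mat [ 0.528 -0.091  0.003]
pad [0.57  0.331 0.007]
b1 [ 0.439 -0.295  0.038]
b2 [ 0.454 -0.138  0.038]
b3 [0.45  0.118 0.037]
b4 [0.433 0.273 0.04 ]
modA [ 0.643 -0.094  0.026]
modB [0.634 0.091 0.027]
handle [0.646 0.01  0.002]
jar [ 0.464 -0.002  0.032]
jar [0.703 0.275 0.032]
station top [0.731 0.007 0.054]
pad 1558 [569.5 331.2] [172.4 113.9] 80.8 zmed 0.0069 z95 0.0098
b1 279 [ 425.8 -291.7] [36.7 67.7] 26.8 zmed 0.0382 z95 0.0408
  top centroid [ 0.4281 -0.2918  0.0382] cap [ 0.4491 -0.3297  0.0285] 46
b2 231 [ 439.3 -137.3] [86.5 35.1] 69.9 zmed 0.0383 z95 0.041
  top centroid [ 0.443  -0.1278  0.0383] cap [ 0.4317 -0.1702  0.0285] 35
b3 195 [437.3 123.7] [71.2 39. ] 71.8 zmed 0.0384 z95 0.0413
  top centroid [0.4372 0.1213 0.0384] cap [0.4544 0.1639 0.0274] 27
b4 168 [419.1 283.3] [36.6 72. ] 20.4 zmed 0.0387 z95 0.042
  top centroid [0.424  0.278  0.0387] cap [0.408  0.3238 0.0301] 22
mA 461 [640.9 -95.9] [62.1 49.8] 6.8 zmed 0.0272 z95 0.0344
mB 381 [627.7  93.7] [62.3 50. ] 13.3 zmed 0.0272 z95 0.0343
station 6834 [813.    9.3] [229.4 341. ] 2.7 zmed 0.0534 z95 0.0555
```

View pics/top0.png

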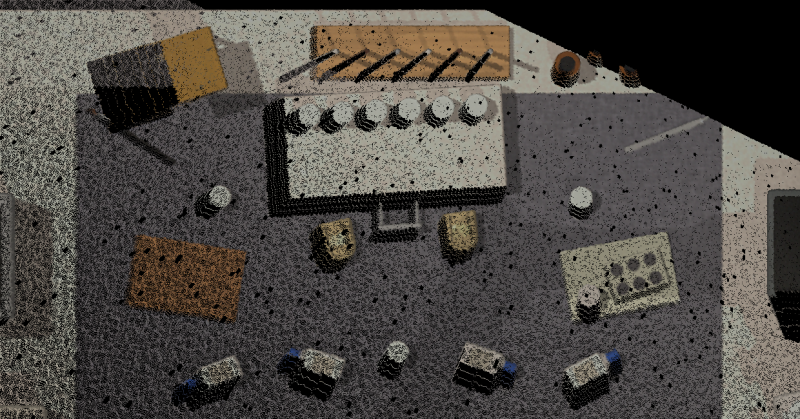

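The top-down map shows four white bottles, two models, the pad (centre 0.570, 0.331) and the handle near (0.645, 0.009). The sizes match the spec: pad 172x114 mm, models 62x50 mm, bottle tops at 38 mm. Candidates for "bottle" are the white ones, plus black (157,193) and red (208,180); I choose the white ones only. The yellow plaster models have no look-alike. I'll move above model_b and check it with a wrist picture.

Request:
play_rows:
  xyz:
    - [3,6,0]
    - [6,12,0]
    - [8.5,18.5,0]
    - [11,24,0]
    - [13.5,29.5,0]
    - [16,35,0]
    - [18.5,40.5,0]
    - [21,46,0]
    - [23.5,51.5,0]
    - [26,57,0]
    - [28.5,62.5,-2]
    - [31,68,-5]
  yaw: [0,0,0,0,0,0,0,0,0,0,-0.07,-0.15]
  gripper: [6.5,6.5,6.5,6.5,6.5,6.5,6.5,6.5,6.5,6.5,6.5,6.5]
  grip_force: 30

```text
clock: 1.6
tool_pos: [0.5785, 0.0029, 0.1556]
ee_rot: [0.993, 0.114, 0.001, 0.0]
contact_force: [0.5, 0.2, 0.5]
width: 0.065
```

Request:
play_rows:
  xyz:
    - [2,4.5,-2]
    - [4.3,8.5,-4]
    - [4.3,8.5,-5]
    - [4.3,8.5,-5]
  yaw: [0,0,0,0]
  gripper: [6.5,6.5,6.5,6.5]

```text
clock: 2.1
tool_pos: [0.6192, 0.0852, 0.1045]
ee_rot: [0.993, 0.116, -0.001, 0.0]
contact_force: [0.2, -1.2, 0.2]
width: 0.065
```

```bash
cat >> h.py <<'E'
def st():
    s=r.read_state(); y=R.from_quat(s["ee_rot"]).as_matrix()[:2,1]
    print("t",round(s["clock"],2),"tcp",s["tool_pos"].round(4),"jaw",np.degrees(np.arctan2(y[1],y[0])).round(1),"F",s["contact_force"].round(1),"w",round(s["width"],4),"q7",s["q"][6].round(2)); return s
E
python3 - <<'E'
from h import *
st(); c=cap("wrist"); save("w1.png",c["img"])
E
```

```text
t 2.1 tcp [0.6192 0.0852 0.1045] jaw -76.7 F [ 0.2 -1.2  0.2] w 0.065 q7 -1.59
```

View pics/w1.png

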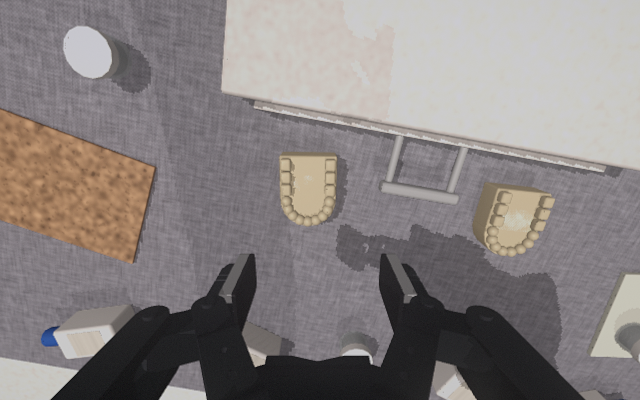

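The wrist view shows model_b at (308,188) with its round end towards the robot, model_a at (515,220), and the handle bar at (420,193). I'll refine their poses from it.

```bash
python3 - <<'E'
from h import *
c=cap("wrist"); P=c["P"]; hsv=cv2.cvtColor(c["img"],cv2.COLOR_RGB2HSV); import pickle; pickle.dump(c,open("w1.pkl","wb"))
def rect(n,u0,u1,v0,v1,f):
    m=np.zeros((400,640),bool); m[v0:v1,u0:u1]=1; p=P[m&f&np.isfinite(P).all(2)]
    q=cv2.minAreaRect((p[:,:2]*1000).astype(np.float32)); print(n,len(p),np.round(q[0],1),np.round(q[1],1),round(q[2],1),np.percentile(p[:,2],[5,50,95]).round(4)); return p
y=(hsv[...,1]>60)&(hsv[...,0]<35)&(P[...,2]>.014)
rect("B",265,350,140,240,y); rect("A",465,570,170,265,y)
rect("handle",375,465,170,210,(P[...,2]>.026)&(P[...,2]<.045))
p=rect("panel",245,620,95,180,(P[...,2]>.02)&(P[...,2]<.03))
p=rect("top",220,640,60,170,(P[...,2]>.045))
print("mat",np.nanmedian(P[270:300,280:340].reshape(-1,3),0))
E
```

```text
B 1791 [626.9  95.6] [62.9 49.3] 12.5 [0.0224 0.0296 0.0334]
A 2873 [640.7 -93.6] [61.8 49. ] 7.5 [0.0172 0.0269 0.0333]
handle 1197 [654.2   2.4] [30.3 68.7] 11.7 [0.0267 0.0324 0.034 ]
panel 4092 [669.3   1.5] [ 60.8 299.9] 3.2 [0.0247 0.0284 0.0298]
top 30489 [735.8  13.7] [ 71.8 324.2] 3.2 [0.0521 0.0533 0.0545]
mat [0.51812783 0.06909589 0.00218376]
```

Request:
play_rows:
  xyz:
    - [0,0.2,0]
    - [0,0.2,-4]
    - [0,0.2,-8]
    - [0,0.2,-9.8]
    - [0,0.2,-9.8]
  yaw: [0,0,0,0,0]
  gripper: [6.5,6.5,6.5,6.5,6.5]

```text
clock: 2.82
tool_pos: [0.6198, 0.0875, 0.0072]
ee_rot: [0.993, 0.115, -0.001, 0.0]
contact_force: [0.6, 0.1, 1.1]
width: 0.0651
```

Request:
play_rows:
  xyz:
    - [0,0,0]
    - [0,0,0]
    - [0,0,0]
    - [0,0,0]
    - [0,0,0]
    - [0,0,2]
    - [0,0,6]
  yaw: [0,0,0,0,0,0,0]
  gripper: [4.0,4.0,4.0,4.0,4.0,4.0,4.0]
  grip_force: 40

```text
clock: 3.7
tool_pos: [0.6194, 0.0879, 0.068]
ee_rot: [0.993, 0.116, -0.001, 0.0]
contact_force: [1.0, -0.7, 0.3]
width: 0.0399
```

```bash
cat > mod.py <<'E'
from h import *
def models(c,verbose=1):
    P=c["P"]; hsv=cv2.cvtColor(c["img"],cv2.COLOR_RGB2HSV)
    m=((hsv[...,1]>60)&(hsv[...,0]<35)&(hsv[...,0]>12)&(P[...,2]>.014)&(P[...,2]<.2)).astype(np.uint8)
    n,l,s,_=cv2.connectedComponentsWithStats(m)
    for i in range(1,n):
        if s[i,4]>150:
            p=P[l==i]; q=cv2.minAreaRect((p[:,:2]*1000).astype(np.float32)); print(s[i,:2]+s[i,2:4]//2,s[i,4],np.round(q[0],1),np.round(q[1],1),round(q[2],1),np.percentile(p[:,2],[5,50,98]).round(4))
E
python3 - <<'E'
from mod import *
s=st(); c=cap("wrist"); save("w2.png",c["img"]); models(c); models(cap("scene"))
E
```

```text
t 3.7 tcp [0.6194 0.0879 0.068 ] jaw -76.7 F [ 1.  -0.7  0.3] w 0.0399 q7 -1.6
[310 203] 2211 [627.7  95.8] [61.4 49.4] 12.7 [0.021  0.0303 0.0339]
[548 238] 4294 [640.4 -93.4] [62.5 49.2] 6.4 [0.0172 0.0268 0.0337]
[73 25] 4621 [-825.8 -541.8] [581.7  33.5] 89.6 [0.0218 0.0884 0.1814]
[380 230] 373 [627.6  94.4] [62.8 49.1] 13.8 [0.0163 0.0275 0.0354]
[525 268] 2247 [899.4 319.9] [100.2  84. ] 17.1 [0.0219 0.1243 0.1283]
[318 260] 434 [640.5 -96.3] [63.3 49.6] 7.9 [0.0187 0.0273 0.0356]
[399 349] 3633 [919.7 -19.9] [ 81.  301.1] 0.1 [0.0142 0.0158 0.0972]
```

View pics/w2.png

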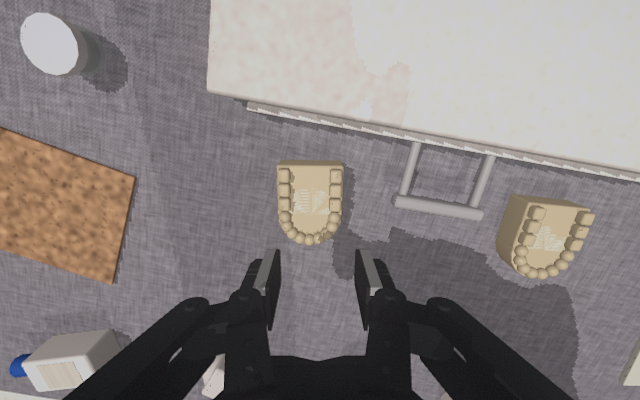

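Model_b hasn't moved, at (310,203) beneath the open fingers. Most likely I lifted before the fingers had closed. I'll retry, centred and with a longer wait.

Request:
play_rows:
  xyz:
    - [0.4,0.7,0]
    - [0.4,0.7,0]
    - [0.4,0.7,-4]
    - [0.4,0.7,-6.5]
    - [0.4,0.7,-6.5]
    - [0.4,0.7,-6.5]
  yaw: [0,0,0,0,0,0]
  gripper: [6.5,6.5,6.5,6.5,6.5,6.5]

```text
clock: 4.55
tool_pos: [0.6244, 0.095, 0.0029]
ee_rot: [0.993, 0.116, -0.0, 0.0]
contact_force: [0.0, 0.3, 0.2]
width: 0.065
```

Request:
play_rows:
  xyz:
    - [0,0,0]
    - [0,0,0]
    - [0,0,0]
    - [0,0,0]
    - [0,0,0]
    - [0,0,0]
    - [0,0,0]
    - [0,0,0]
  yaw: [0,0,0,0,0,0,0,0]
  gripper: [4.0,4.0,4.0,4.0,4.0,4.0,4.0,4.0]
  grip_force: 40

```text
clock: 5.55
tool_pos: [0.6243, 0.0949, 0.0026]
ee_rot: [0.993, 0.116, -0.0, 0.0]
contact_force: [0.7, -0.8, 0.0]
width: 0.0396
```

```bash
python3 - <<'E'
from mod import *
s=st(); c=cap("wrist"); d=cap("side"); models(c)
a=cv2.resize(d["img"][150:270,200:360],(640,480),interpolation=cv2.INTER_CUBIC)
save("w3.png",np.vstack([cv2.resize(c["img"],(480,300)),cv2.resize(a,(480,300))]))
for cc,n in((c,"wrist"),(d,"side")):
    p=np.linalg.inv(cc["M"])@np.r_[s["tool_pos"],1]; k=np.array(cc["K"])@p[:3]; print(n,"tcp px",k[:2]/k[2])
print(c["mount"])
E
```

```text
t 5.55 tcp [0.6243 0.0949 0.0026] jaw -76.7 F [ 0.7 -0.8  0. ] w 0.0396 q7 -1.61
[318 250] 8097 [628.   95.9] [61.2 49.3] 12.5 [0.0228 0.0267 0.0339]
[604 294] 5820 [639.2 -84.5] [67.7 35.9] 21.2 [0.0158 0.0264 0.0335]
wrist tcp px [317.05316521 240.41041096]
side tcp px [282.88889248 231.96191456]
[[-4.51703691e-04 -9.48327103e-01 -3.17294031e-01  8.26552560e-02]
 [ 9.99999853e-01 -5.23851269e-04  1.42072424e-04  1.20294278e-04]
 [-3.00946011e-04 -3.17293920e-01  9.48327200e-01 -1.71867381e-01]
 [ 0.00000000e+00  0.00000000e+00  0.00000000e+00  1.00000000e+00]]
```

View pics/w3.png

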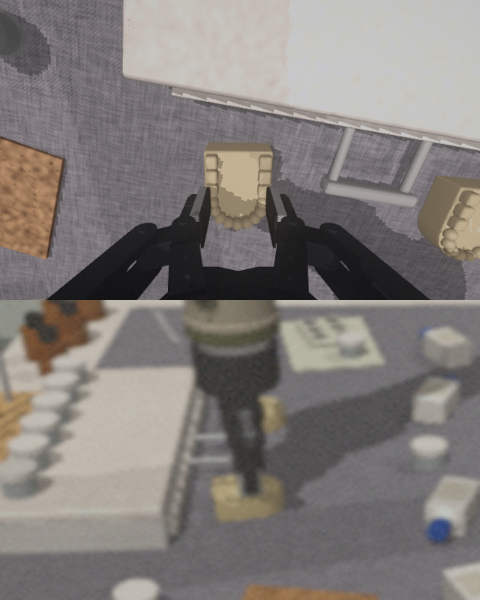

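Request:
play_rows:
  xyz:
    - [0,0,0]
    - [0,0,0]
    - [0,0,0]
    - [0,0,0]
    - [0,0,0]
    - [0,0,0]
  yaw: [0,0,0,0,0,0]
  gripper: [2.5,2.5,2.5,2.5,2.5,2.5]

```text
clock: 6.4
tool_pos: [0.6243, 0.095, 0.0026]
ee_rot: [0.993, 0.116, -0.0, -0.0]
contact_force: [0.1, -0.6, -0.2]
width: 0.0248
```

```bash
python3 - <<'E'
from mod import *
s=st(); c=cap("wrist");models(c)
E
```

```text
t 6.4 tcp [0.6243 0.095  0.0026] jaw -76.7 F [ 0.1 -0.6 -0.2] w 0.0248 q7 -1.61
[318 250] 7121 [627.7  96. ] [61.8 49.5] 12.1 [0.0219 0.0265 0.0339]
[604 294] 5874 [639.5 -84.5] [66.4 36.3] 21.7 [0.016  0.0263 0.0335]
```

```bash
python3 - <<'E'
from mod import *
s=st(); c=cap("wrist"); P=c["P"]; g=c["img"].max(2)
T=np.eye(4);T[:3,:3]=R.from_quat(s["ee_rot"]).as_matrix();T[:3,3]=s["tool_pos"]
Q=(P-s["tool_pos"])@T[:3,:3]
for v in range(220,345,10):
    for u in list(range(240,400,10)):
        if np.isfinite(P[v,u,0]) and g[v,u]<90 and P[v,u,2]<.2 and c["depth"][v,u]<.19: print((u,v),(Q[v,u]*1000).round(0),"z",P[v,u,2].round(3),"d",c["depth"][v,u].round(3))
save("w4.png",c["img"][180:400,200:440])
E
```

```text
t 6.45 tcp [0.6243 0.095  0.0027] jaw -76.7 F [ 0.3 -0.6 -0.5] w 0.0248 q7 -1.61
(290, 250) [ 12. -14. -35.] z 0.038 d 0.152
(270, 260) [  8. -24. -39.] z 0.041 d 0.15
(290, 260) [ 11. -13. -45.] z 0.048 d 0.143
(360, 260) [  8.  22. -40.] z 0.043 d 0.148
(270, 270) [  8. -22. -49.] z 0.051 d 0.141
(290, 270) [ 11. -12. -54.] z 0.056 d 0.135
(360, 270) [  7.  21. -48.] z 0.051 d 0.141
(370, 270) [  7.  25. -48.] z 0.051 d 0.141
(260, 280) [  8. -26. -57.] z 0.06 d 0.132
(270, 280) [  8. -21. -58.] z 0.06 d 0.132
(290, 280) [  7. -12. -56.] z 0.059 d 0.133
(340, 280) [-12.  13. -26.] z 0.029 d 0.168
(350, 280) [ 12.  14. -64.] z 0.067 d 0.125
(370, 280) [  8.  24. -58.] z 0.06 d 0.132
(260, 290) [ 14. -22. -74.] z 0.076 d 0.115
(270, 290) [ 14. -18. -73.] z 0.076 d 0.115
(290, 290) [  2. -12. -57.] z 0.059 d 0.135
(350, 290) [ 10.  14. -68.] z 0.07 d 0.122
(360, 290) [ 13.  17. -72.] z 0.074 d 0.117
(370, 290) [ 15.  21. -74.] z 0.077 d 0.114
(380, 290) [ 12.  25. -71.] z 0.074 d 0.118
(250, 300) [ 12. -25. -77.] z 0.08 d 0.112
(260, 300) [ 12. -22. -78.] z 0.08 d 0.112
(270, 300) [ 1
[... 1374 characters left out ...]
] z 0.102 d 0.089
(270, 330) [ 18. -14. -99.] z 0.102 d 0.089
(280, 330) [ 18. -11. -99.] z 0.102 d 0.09
(360, 330) [ 18.  13. -99.] z 0.102 d 0.09
(370, 330) [ 17.  16. -99.] z 0.101 d 0.09
(380, 330) [ 17.  19. -99.] z 0.101 d 0.09
(390, 330) [ 17.  22. -98.] z 0.101 d 0.091
(240, 340) [  18.  -22. -103.] z 0.106 d 0.086
(250, 340) [  17.  -20. -103.] z 0.105 d 0.086
(260, 340) [  18.  -17. -103.] z 0.106 d 0.086
(270, 340) [  17.  -14. -103.] z 0.105 d 0.086
(280, 340) [  18.  -11. -104.] z 0.106 d 0.085
(360, 340) [  18.   13. -103.] z 0.106 d 0.086
(370, 340) [  17.   16. -102.] z 0.105 d 0.087
(380, 340) [  18.   18. -103.] z 0.106 d 0.086
(390, 340) [  18.   21. -103.] z 0.106 d 0.085
```

View pics/w4.png

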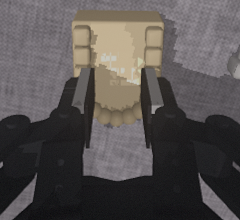

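The wrist depth puts the fingertips about 30 mm behind the reported TCP, so the jaws closed just above the model. I'll reopen and go lower in steps, watching the force.

Request:
play_rows:
  xyz:
    - [0,0,0.5]
    - [0,0,0.5]
    - [0,0,0.5]
    - [0,0,0.5]
    - [0,0,0.5]
    - [0,0,-0.5]
    - [0,0,-1]
    - [0,0,-1]
  yaw: [0,0,0,0,0,0,0,0]
  gripper: [6.5,6.5,6.5,6.5,6.5,6.5,6.5,6.5]

```text
clock: 7.5
tool_pos: [0.6237, 0.0949, -0.0082]
ee_rot: [0.993, 0.116, -0.001, 0.0]
contact_force: [-0.2, 0.2, 0.2]
width: 0.065
```

```bash
python3 - <<'E'
from mod import *
s=st(); c=cap("wrist"); P=c["P"]; g=c["img"].max(2)
q=(P-s["tool_pos"])@R.from_quat(s["ee_rot"]).as_matrix()
m=(g<90)&(c["depth"]<.19)&(np.abs(q[...,0])<16)&(np.abs(q[...,1])<.06)&(q[...,2]>-.09)
print("finger depth pts max tool z:",np.percentile(q[m][:,2],[50,90,95,98,100]).round(4))
E
```

```text
t 7.5 tcp [ 0.6237  0.0949 -0.0082] jaw -76.7 F [-0.2  0.2  0.2] w 0.065 q7 -1.61
finger depth pts max tool z: [-0.0802 -0.0113 -0.0104 -0.01   -0.0082]
```

Request:
play_rows:
  xyz:
    - [0,0,-0.6]
    - [0,0,-1.2]
    - [0,0,-1.2]
    - [0,0,-1.2]
  yaw: [0,0,0,0]
  gripper: [6.5,6.5,6.5,6.5]

```text
clock: 8.05
tool_pos: [0.6243, 0.095, -0.0194]
ee_rot: [0.993, 0.116, -0.0, 0.0]
contact_force: [-0.5, 0.4, -0.3]
width: 0.0653
```

Request:
play_rows:
  xyz:
    - [0,0,0]
    - [0,0,0]
    - [0,0,0]
    - [0,0,0]
    - [0,0,0]
    - [0,0,0]
  yaw: [0,0,0,0,0,0]
  gripper: [4,4,4,4,4,4]
  grip_force: 40

```text
clock: 8.8
tool_pos: [0.6245, 0.0949, -0.019]
ee_rot: [0.993, 0.116, 0.0, -0.0]
contact_force: [-0.8, 0.2, 5.2]
width: 0.0495
```

Gripped, at 49.5 mm. Next I carry it to the far half of the pad.

Request:
play_rows:
  xyz:
    - [0,0,2]
    - [0,0,6]
    - [0,3,8]
    - [-1,8,8]
    - [-2,13,8]
    - [-3,18,8]
    - [-4.2,23.5,8]
    - [-5.1,27.7,8]
    - [-5.1,27.7,8]
    - [-5.1,27.7,4.5]
    - [-5.1,27.7,1.5]
    - [-5.1,27.7,1.5]
  yaw: [0,0,-0.02,-0.05,-0.1,-0.15,-0.19,-0.19,-0.19,-0.19,-0.19,-0.19]
  gripper: [4,4,4,4,4,4,4,4,4,4,4,4]

```text
clock: 10.3
tool_pos: [0.5722, 0.3701, -0.0057]
ee_rot: [1.0, 0.021, -0.002, 0.001]
contact_force: [0.2, 0.1, -0.4]
width: 0.0487
```

Request:
play_rows:
  xyz:
    - [0,0,-0.5]
    - [0,0,-1]
    - [0,0,-1]
    - [0,0,-1]
    - [0,0,-1]
    - [0,0,-1]
    - [0,0,-1]
    - [0,0,-1]
    - [0,0,-1]
    - [0,0,3]
    - [0,0,6]
    - [0,0,8]
  yaw: [0,0,0,0,0,0,0,0,0,0,0,0]
  gripper: [4,4,4,6.2,6.2,6.2,6.2,6.2,6.2,6.2,6.2,6.2]

```text
clock: 11.8
tool_pos: [0.5736, 0.3721, 0.0771]
ee_rot: [1.0, 0.021, 0.0, -0.0]
contact_force: [0.8, -0.3, 0.3]
width: 0.062
```

```bash
python3 - <<'E'
from mod import *
s=st(); c=cap("wrist"); models(c); models(cap("scene"))
E
```

```text
t 11.8 tcp [0.5736 0.3721 0.0771] jaw -87.6 F [ 0.8 -0.3  0.3] w 0.062 q7 -2.1
[318 209] 2986 [575.9 371.9] [63.4 49.9] 1.6 [0.0235 0.0318 0.0378]
[73 26] 4550 [-823.8 -541.7] [580.9  36.1] 89.7 [0.0218 0.0881 0.1821]
[451 184] 339 [576.8 370.4] [62.4 52.3] 1.2 [0.018  0.0318 0.0393]
[525 267] 2231 [899.6 319.7] [100.3  85.4] 17.7 [0.0238 0.1243 0.1284]
[318 260] 432 [640.1 -95.9] [63.1 49.6] 7.2 [0.018  0.0275 0.0353]
[399 349] 3646 [919.8 -19.9] [ 81.1 300.4] 0.2 [0.0142 0.0159 0.0949]
```

Model_b is on the pad at (0.576, 0.372), upright. Now model_a.

Request:
play_rows:
  xyz:
    - [1,-5,0.5]
    - [1.5,-11,1]
    - [2.2,-17,1]
    - [3,-23,1]
    - [3.8,-29,1]
    - [4.6,-35,1]
    - [5.5,-41,1]
    - [6.3,-46.7,0]
    - [6.3,-46.7,0]
    - [6.3,-46.7,0]
  yaw: [0,0,0.02,0.04,0.06,0.08,0.08,0.08,0.08,0.08]
  gripper: [6.5,6.5,6.5,6.5,6.5,6.5,6.5,6.5,6.5,6.5]

```text
clock: 13.15
tool_pos: [0.6356, -0.0947, 0.0745]
ee_rot: [0.998, 0.061, -0.001, -0.0]
contact_force: [0.1, -0.0, 0.4]
width: 0.0651
```

Request:
play_rows:
  xyz:
    - [0,0,-4]
    - [0,0,-8]
    - [0,0,-9.5]
    - [0,0,-9.5]
    - [0,0,-9.5]
    - [0,0,-9.5]
    - [0,0,-9.5]
    - [0,0,-9.5]
    - [0,0,-9.5]
    - [0,0,-9.5]
    - [0,0,-9.5]
  yaw: [0,0,0,0,0,0,0,0,0,0,0]
  gripper: [6.5,6.5,6.5,6.5,6.5,4,4,4,4,4,4]

```text
clock: 14.52
tool_pos: [0.6372, -0.095, -0.0177]
ee_rot: [0.998, 0.061, 0.001, 0.0]
contact_force: [-1.3, 0.6, 5.9]
width: 0.0489
```

Request:
play_rows:
  xyz:
    - [0,0,3]
    - [0,0,7]
    - [-0.5,4,9]
    - [-1.5,9.5,9]
    - [-2.5,15,9]
    - [-3.5,20.5,9]
    - [-4.5,26,9]
    - [-6,31.5,9]
    - [-7.7,36.5,9]
    - [-7.7,38.5,9]
    - [-7.7,38.5,9]
    - [-7.7,38.5,5]
  yaw: [0,0,0,0,0,-0.03,-0.06,-0.08,-0.08,-0.08,-0.08,-0.08]
  gripper: [4,4,4,4,4,4,4,4,4,4,4,4]

```text
clock: 16.02
tool_pos: [0.5624, 0.2889, 0.0331]
ee_rot: [1.0, 0.02, 0.003, -0.001]
contact_force: [0.7, 0.5, -1.5]
width: 0.0487
```

Request:
play_rows:
  xyz:
    - [0,0,-3]
    - [0,0,-4.5]
    - [0,0,-4.5]
    - [0,0,-4.5]
    - [0,0,-4.5]
    - [0,0,-4.5]
    - [0,0,-4.5]
    - [0,0,-4.5]
    - [0,0,-4.5]
    - [0,0,0]
    - [0,0,4]
    - [0,0,8]
  yaw: [0,0,0,0,0,0,0,0,0,0,0,0]
  gripper: [4,4,4,6.2,6.2,6.2,6.2,6.2,6.2,6.2,6.2,6.2]

```text
clock: 17.52
tool_pos: [0.5591, 0.2899, 0.1118]
ee_rot: [1.0, 0.021, -0.0, 0.0]
contact_force: [0.7, 0.8, -0.5]
width: 0.062
```

```bash
python3 - <<'E'
from mod import *
s=st(); c=cap("scene"); models(c); save("s1.png",cv2.resize(c["img"][120:360,140:500],(720,480)))
P=c["P"]; m=np.zeros((400,640),bool); m[225:350,290:480]=1; m&=(P[...,2]>.045)&(P[...,2]<.06)
p=P[m]; 
# front edge of top: fit min x per y
ys=np.arange(-.14,.16,.02); xs=[np.percentile(p[np.abs(p[:,1]-y)<.006][:,0],1) for y in ys]; f=np.polyfit(ys,xs,1); print("front edge x=%.4f %+.4f y"%(f[1],f[0]), "y range",np.percentile(p[:,1],[.2,99.8]))
import pickle
c=pickle.load(open("w1.pkl","rb"));P=c["P"]
m=np.zeros((400,640),bool); m[175:206,378:462]=1; m&=(P[...,2]>.029)&(P[...,2]<.038); p=P[m]; y0=np.percentile(p[:,1],[1,99]); 
ys=np.arange(-.02,.04,.005); print("handle y",y0,[np.percentile(p[np.abs(p[:,1]-y)<.003][:,0],[5,95]).round(4) for y in ys[::3]])
E
```

```text
t 17.52 tcp [0.5591 0.2899 0.1118] jaw -87.6 F [ 0.7  0.8 -0.5] w 0.062 q7 -2.01
[73 26] 4542 [-824.9 -543.6] [585.2  33.7] 89.8 [0.0218 0.088  0.1822]
[260  90] 154 [46.1 -9.7] [146.   66.6] 77.5 [0.1077 0.1183 0.1326]
[450 184] 347 [576.3 370.2] [63.  51.7] 1.8 [0.0167 0.0315 0.0395]
[425 190] 364 [563.9 284.9] [63.6 53.1] 4.5 [0.0172 0.031  0.0399]
[525 266] 2245 [899.5 320. ] [99.9 86.3] 17.5 [0.0217 0.1243 0.1282]
[399 349] 3696 [919.7 -20.3] [ 80.9 300.4] 0.2 [0.0142 0.0159 0.096 ]
front edge x=0.7028 -0.0583 y y range [-0.16390421  0.17835347]
handle y [-0.03207215  0.03501753] [array([0.6455, 0.6543]), array([0.6448, 0.6535]), array([0.6439, 0.6527]), array([0.6432, 0.652 ])]
```

View pics/s1.png

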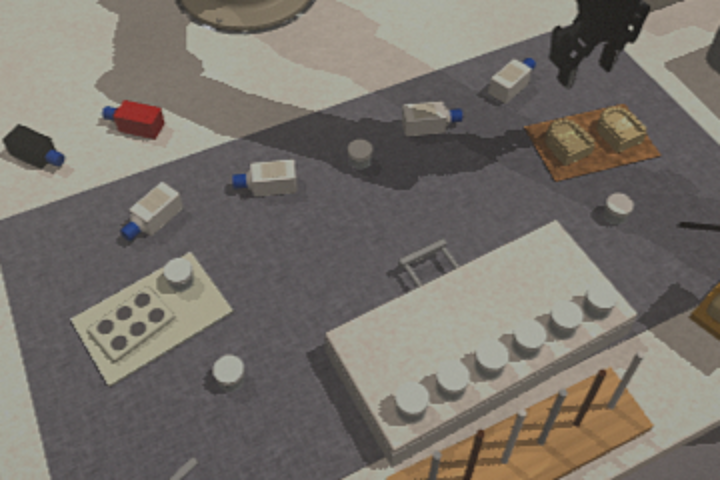

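Both models are on the pad, upright. Now the tray handle, at (0.649, 0.0015) with station yaw of about 3.2°.

Request:
play_rows:
  xyz:
    - [1,-4,0]
    - [2,-8,0]
    - [3,-12,0]
    - [4,-16,0]
    - [5,-20,0]
    - [6.5,-24,0]
    - [8,-27,0]
    - [9,-28.8,0]
    - [9,-28.8,0]
    - [9,-28.8,-2]
    - [9,-28.8,-2]
  yaw: [0.18,0.36,0.54,0.72,0.9,1.08,1.26,1.44,1.585,1.585,1.585]
  gripper: [4,4,4,4,3.2,3.2,3.2,3.2,3.2,3.2,3.2]

```text
clock: 18.95
tool_pos: [0.6477, 0.002, 0.0884]
ee_rot: [0.688, 0.726, -0.001, -0.001]
contact_force: [0.3, -0.3, 0.7]
width: 0.0319
```

```bash
python3 - <<'E'
from h import *
s=st(); c=cap("wrist"); P=c["P"]
n=(P[...,2]>.028)&(P[...,2]<.040)&(np.abs(P[...,0]-.65)<.03)&(np.abs(P[...,1])<.05)
p=P[n]; print(len(p),np.percentile(p,[2,50,98],axis=0).round(4)); save("w5.png",c["img"])
E
```

```text
t 18.95 tcp [0.6477 0.002  0.0884] jaw 3.1 F [ 0.3 -0.3  0.7] w 0.0319 q7 -0.38
1037 [[ 0.6433 -0.0309  0.0281]
 [ 0.649   0.0031  0.0328]
 [ 0.6735  0.0346  0.0344]]
```

View pics/w5.png

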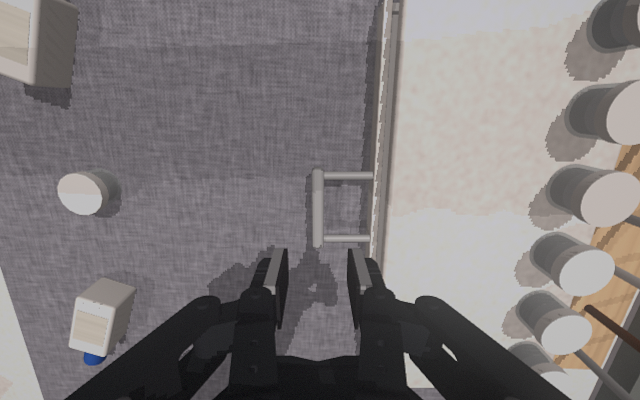

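The handle bar, at (318,207), lies straight along the line between the jaws. I'll descend, grip and check.

Request:
play_rows:
  xyz:
    - [0.1,0,-4]
    - [0.1,0,-8]
    - [0.1,0,-10.2]
    - [0.1,0,-10.2]
    - [0.1,0,-10.2]
    - [0.1,0,-10.2]
    - [0.1,0,-10.2]
    - [0.1,0,-10.2]
    - [0.1,0,-10.2]
    - [0.1,0,-10.2]
    - [0.1,0,-10.2]
  yaw: [0,0,0,0,0,0,0,0,0,0,0]
  gripper: [3.2,3.2,3.2,3.2,0.5,0.5,0.5,0.5,0.5,0.5,0.5]
  grip_force: 60

```text
clock: 20.38
tool_pos: [0.65, 0.0024, -0.0102]
ee_rot: [0.687, 0.727, 0.0, 0.0]
contact_force: [-4.8, 2.5, 6.4]
width: 0.0082
```

Request:
play_rows:
  xyz:
    - [-1,-0.05,0]
    - [-2,-0.1,0]
    - [-3,-0.15,0]
    - [-4,-0.2,0]
    - [-5,-0.3,0]
    - [-6,-0.35,0]
    - [-7,-0.4,0]
    - [-8,-0.45,0]
    - [-9,-0.5,0]
    - [-9.6,-0.55,0]
    - [-10,-0.55,0]
    - [-10.2,-0.55,0]
  yaw: [0,0,0,0,0,0,0,0,0,0,0,0]
  gripper: [0.5,0.5,0.5,0.5,0.5,0.5,0.5,0.5,0.5,0.5,0.5,0.5]

```text
clock: 21.88
tool_pos: [0.5551, -0.0029, -0.0102]
ee_rot: [0.687, 0.726, 0.005, 0.003]
contact_force: [19.1, -0.7, -13.9]
width: 0.008
```

Request:
play_rows:
  xyz:
    - [-0.1,0,0]
    - [-0.1,0,0]
    - [-0.1,0,0]
  yaw: [0,0,0]
  gripper: [0.5,0.5,0.5]

```text
clock: 22.25
tool_pos: [0.5552, -0.0028, -0.0102]
ee_rot: [0.687, 0.726, 0.006, 0.004]
contact_force: [17.5, -0.5, -11.9]
width: 0.0082
```

Request:
play_rows:
  xyz:
    - [-0.4,0,0]
    - [-0.8,0,0]
    - [-0.8,0,0]
    - [-0.8,0,0]
  yaw: [0,0,0,0]
  gripper: [0.5,0.5,0.5,0.5]

```text
clock: 22.75
tool_pos: [0.5554, -0.0027, -0.0101]
ee_rot: [0.688, 0.726, 0.011, 0.007]
contact_force: [39.2, -5.4, -33.8]
width: 0.0081
```

```bash
cat > tray.py <<'E'
from h import *
def handle(c):
    P=c["P"]; m=(P[...,2]>.029)&(P[...,2]<.038)&(P[...,0]>.53)&(P[...,0]<.59)&(np.abs(P[...,1])<.045); p=P[m]
    print("handle",len(p),np.percentile(p,[3,50,97],axis=0).round(4).tolist())
    m=(P[...,2]>.018)&(P[...,2]<.032)&(P[...,0]>.57)&(P[...,0]<.63)&(np.abs(P[...,1])>.05)&(np.abs(P[...,1])<.15); p=P[m]
    print("panel",len(p),np.percentile(p,[3,50,97],axis=0).round(4).tolist())
E
python3 - <<'E'
from tray import *
s=st(); handle(cap("scene"))
E
```

```text
t 22.75 tcp [ 0.5554 -0.0027 -0.0101] jaw 3.1 F [ 39.2  -5.4 -33.8] w 0.0081 q7 -0.54
handle 63 [[0.5483, -0.0381, 0.0292], [0.5604, -0.018, 0.0325], [0.5854, 0.0245, 0.037]]
panel 300 [[0.5944, -0.1464, 0.0186], [0.6066, -0.0524, 0.0263], [0.6235, 0.1465, 0.0316]]
```

39 N with no further motion, so the tray is at its stop. I'll relax the pull, release, rise and check.

Request:
play_rows:
  xyz:
    - [0.5,0,0]
    - [0.9,0,0]
    - [0.9,0,0]
    - [0.9,0,0]
    - [0.9,0,0]
    - [0.9,0,0]
    - [0.9,0,0]
    - [0.9,0,4]
    - [0.9,0,9]
    - [0.9,0,14]
    - [0.9,0,19]
    - [0.9,0,22]
  yaw: [0,0,0,0,0,0,0,0,0,0,0,0]
  gripper: [0.5,0.5,3.2,3.2,3.2,3.2,3.2,3.2,3.2,3.2,3.2,3.2]

```text
clock: 24.3
tool_pos: [0.5487, -0.0035, 0.2112]
ee_rot: [0.687, 0.727, 0.001, 0.001]
contact_force: [0.4, 0.1, -0.7]
width: 0.0323
```

```bash
cat > bot.py <<'E'
from h import *
def bottles(c,verbose=1):
    P=c["P"]; hsv=cv2.cvtColor(c["img"],cv2.COLOR_RGB2HSV)
    ok=np.isfinite(P).all(2)&(P[...,0]>.33)&(P[...,0]<.75)&(np.abs(P[...,1])<.48)
    b=((hsv[...,0]>100)&(hsv[...,0]<130)&(hsv[...,1]>130)&(hsv[...,2]>60)&ok&(P[...,2]>.008)&(P[...,2]<.25)).astype(np.uint8)
    n,l,s,_=cv2.connectedComponentsWithStats(b)
    for i in range(1,n):
        if s[i,4]<12: continue
        cp=np.median(P[l==i],0); top=np.percentile(P[l==i][:,2],95)
        m=ok&(np.hypot(P[...,0]-cp[0],P[...,1]-cp[1])<.095)&(P[...,2]>.030)&(P[...,2]<.046)&(b==0)&(hsv[...,1]<70)&(hsv[...,2]>90)
        p=P[m]; t=""
        if len(p)>50 and top<.05:
            q=cv2.minAreaRect((p[:,:2]*1000).astype(np.float32)); ctr=np.array(q[0])/1000; d=cp[:2]-ctr; a=np.degrees(np.arctan2(d[1],d[0]))
            e=q[2] if q[1][0]>q[1][1] else q[2]+90   # long axis
            ax=e+180*round((a-e)/180); t=f"body ctr {ctr.round(4)} size {np.round(q[1],0)} axis {ax:.1f} (cap dir {a:.1f}) z {np.median(p[:,2]):.3f}"
        print("cap",cp.round(4),"top",top.round(3),"px",s[i,:2]+s[i,2:4]//2,t)
E
python3 - <<'E'
from tray import *; from bot import *
s=st(); c=cap("scene"); handle(c); bottles(c); w=cap("wrist"); handle(w); bottles(w)
E
```

```text
t 24.3 tcp [ 0.5487 -0.0035  0.2112] jaw 3.2 F [ 0.4  0.1 -0.7] w 0.0323 q7 -0.32
handle 92 [[0.5506, -0.0361, 0.0293], [0.5574, -0.0071, 0.0328], [0.5741, 0.0257, 0.036]]
panel 306 [[0.594, -0.1475, 0.019], [0.6069, -0.0543, 0.0268], [0.6233, 0.147, 0.0314]]
cap [0.407  0.3242 0.0303] top 0.034 px [404 151] body ctr [0.4211 0.2805] size [38. 75.] axis 110.0 (cap dir 107.9) z 0.039
cap [0.4546 0.1636 0.0286] top 0.033 px [368 178] body ctr [0.437  0.1712] size [171.  49.] axis -91.7 (cap dir -23.5) z 0.038
cap [ 0.4305 -0.1701  0.0289] top 0.034 px [260 210] body ctr [ 0.4312 -0.1788] size [171.  41.] axis 76.5 (cap dir 94.9) z 0.038
cap [ 0.4457 -0.3276  0.0284] top 0.032 px [205 233] body ctr [ 0.4666 -0.2853] size [133.  69.] axis -172.0 (cap dir -116.2) z 0.038
handle 446 [[0.5511, -0.0364, 0.0308], [0.5563, -0.0033, 0.033], [0.562, 0.0284, 0.0345]]
panel 972 [[0.5937, -0.0956, 0.019], [0.6, 0.0964, 0.0288], [0.6245, 0.1476, 0.0307]]
cap [0.452  0.1643 0.0289] top 0.031 px [230  13] body ctr [0.437  0.1227] size [69. 36.] axis 72.4 (cap dir 70.1) z 0.038
cap [ 0.4295 -0.1698  0.0291] top 0.031 px [224 285] body ctr [ 0.4431 -0.1279] size [69. 36.] axis -108.9 (cap dir -108.0) z 0.038
```

```bash
python3 - <<'E'
from h import *
import pickle
def bar(P,x):
    # points on the bar/panel: rotate into station frame, histogram
    a=np.radians(3.2); X=np.array([np.cos(a),np.sin(a)]);Y=np.array([-np.sin(a),np.cos(a)])
    q=P[...,:2]-np.array([.784,.009]); sx=q@X; sy=q@Y
    m=(P[...,2]>.030)&(P[...,2]<.037)&(np.abs(sx-x)<.03)&(np.abs(sy)<.022); 
    m2=(P[...,2]>.021)&(P[...,2]<.030)&(np.abs(sx-x-.045)<.03)&(np.abs(sy)>.06)&(np.abs(sy)<.13)
    return len(sx[m]),np.percentile(sx[m],[5,50,95]).round(4),len(sx[m2]),np.percentile(sx[m2],[5,50,95]).round(4)
print("scene shut",bar(pickle.load(open("scene0.pkl","rb"))["P"],-.135)); print("wrist shut",bar(pickle.load(open("w1.pkl","rb"))["P"],-.135))
print("side shut",bar(pickle.load(open("side0.pkl","rb"))["P"],-.135))
for n in("scene","wrist","side"): 
    c=cap(n); print(n,"out",bar(c["P"],-.23)); 
    if n=="wrist": save("w6.png",c["img"])
E
```

```text
scene shut (58, array([-0.1408, -0.1356, -0.1314]), 25, array([-0.1199, -0.1184, -0.117 ]))
wrist shut (554, array([-0.1398, -0.1351, -0.1312]), 1324, array([-0.1193, -0.0883, -0.085 ]))
side shut (19, array([-0.1409, -0.1375, -0.134 ]), 56, array([-0.0924, -0.0903, -0.0869]))
scene out (46, array([-0.2332, -0.2286, -0.2246]), 132, array([-0.1844, -0.1796, -0.1776]))
wrist out (295, array([-0.2329, -0.2281, -0.2242]), 456, array([-0.1833, -0.181 , -0.1775]))
side out (21, array([-0.2335, -0.2304, -0.2274]), 48, array([-0.1853, -0.1825, -0.1794]))
```

View pics/w6.png

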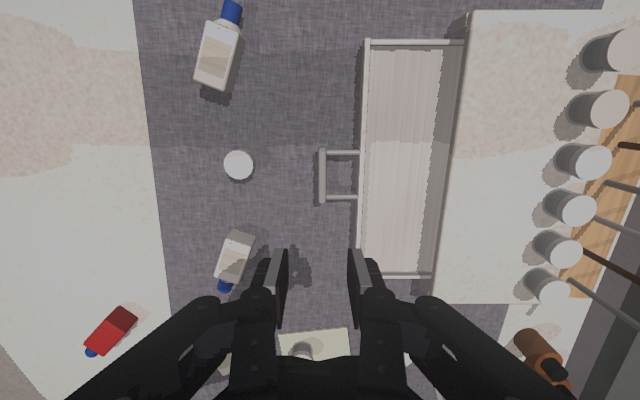

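The tray is out: its panel face measures -0.180 in the station frame, as specified, having started about 7 mm open, and the pull hit a hard stop at 39 N. Next I measure where the fingertips really are in the tool frame.

```bash
cat > tip.py <<'E'
from h import *
def tip(show=0):
    s=r.read_state(); c=cap("wrist"); P=c["P"]; q=(P-s["tool_pos"])@R.from_quat(s["ee_rot"]).as_matrix()
    m=(P[...,2]>.06)&(np.abs(q[...,0])<.03)&(np.abs(q[...,1])<.07)&(q[...,2]>-.06)
    p=q[m]*1000
    print("w",s["width"].round(4),len(p),"z pct",np.percentile(p[:,2],[50,90,97,99,100]).round(1))
    t=p[p[:,2]>np.percentile(p[:,2],90)]
    for sg in(-1,1):
        k=t[t[:,1]*sg>0]; print(" side",sg,len(k),"x",np.percentile(k[:,0],[2,98]).round(1),"y",np.percentile(k[:,1],[2,98]).round(1))
E
python3 -c "
from tip import *; tip()"
```

```text
Traceback (most recent call last):
  File "tip.py", line 6, in tip
    print("w",s["width"].round(4),len(p),"z pct",np.percentile(p[:,2],[50,90,97,99,100]).round(1))
              ^^^^^^^^^^^^^^^^
AttributeError: 'float' object has no attribute 'round'
```

```bash
sed -i 's/s\["width"\].round(4)/round(s["width"],4)/' tip.py; python3 -c "
from tip import *; tip()"
```

```text
w 0.0322 1969 z pct [-48.8 -37.4 -34.2 -31.6 -28.9]
 side -1 99 x [-9.3 11.1] y [-25.1 -14.8]
 side 1 98 x [-10.3  11.3] y [16.9 27. ]
```

Real tips sit about 30 mm behind the TCP at this opening. Now bottle at (0.443,-0.128), cap direction -108.5°. I grip only the last ~7 mm of the cap, lightly, and lift, to see whether the body swings down.

Request:
play_rows:
  xyz:
    - [-3,-4.5,0]
    - [-6,-9,0]
    - [-9,-13.5,-4]
    - [-12.5,-18.2,-8]
    - [-12.5,-18.2,-13]
    - [-12.5,-18.2,-15]
    - [-12.5,-18.2,-15]
  yaw: [-0.1,-0.2,-0.3,-0.379,-0.379,-0.379,-0.379]
  gripper: [3.5,3.5,3.5,3.5,3.5,3.5,3.5]
  grip_force: 20

```text
clock: 25.52
tool_pos: [0.4218, -0.1849, 0.0567]
ee_rot: [0.811, 0.584, -0.001, -0.002]
contact_force: [0.5, -0.2, -0.4]
width: 0.0349
```

```bash
python3 - <<'E'
from bot import *
st(); bottles(cap("wrist"))
E
```

```text
t 25.52 tcp [ 0.4218 -0.1849  0.0567] jaw -18.5 F [ 0.5 -0.2 -0.4] w 0.0349 q7 -0.42
cap [ 0.4284 -0.1697  0.029 ] top 0.031 px [319 202] body ctr [ 0.4296 -0.1787] size [173.  39.] axis 75.1 (cap dir 97.5) z 0.038
cap [ 0.4556 -0.3327  0.0264] top 0.166 px [407 358]
```

Request:
play_rows:
  xyz:
    - [0,0,-4]
    - [0,0,-7]
    - [0,0,-8.1]
    - [0,0,-8.1]
    - [0,0,-8.1]
    - [0,0,-8.1]
    - [0,0,-8.1]
    - [0,0,-8.1]
    - [0,0,-8.1]
    - [0,0,-8.1]
    - [0,0,-8.1]
  yaw: [0,0,0,0,0,0,0,0,0,0,0]
  gripper: [3.5,3.5,3.5,3.5,1.2,1.2,1.2,1.2,1.2,1.2,1.2]
  grip_force: 20

```text
clock: 26.95
tool_pos: [0.4234, -0.1858, -0.0223]
ee_rot: [0.812, 0.584, -0.0, 0.0]
contact_force: [1.1, -2.6, 2.2]
width: 0.0184
```

Request:
play_rows:
  xyz:
    - [0,0,1.5]
    - [0,0,3]
    - [0,0,4.5]
    - [0,0,6]
    - [0,0,8]
    - [0,0,10]
    - [0,0,12]
    - [0,0,12]
    - [0,0,12]
  yaw: [0,0,0,0,0,0,0,0,0]
  gripper: [1.2,1.2,1.2,1.2,1.2,1.2,1.2,1.2,1.2]

```text
clock: 28.08
tool_pos: [0.4227, -0.1854, 0.0969]
ee_rot: [0.812, 0.584, -0.0, -0.0]
contact_force: [-0.7, 0.7, -1.0]
width: 0.0179
```

```bash
python3 - <<'E'
from bot import *
st(); c=cap("side"); w=cap("wrist"); bottles(w); save("p1.png",np.vstack([cv2.resize(c["img"][100:250,280:440],(480,450)),cv2.resize(w["img"],(480,150*2))[:150]]))
E
```

```text
t 28.07 tcp [ 0.4227 -0.1854  0.0969] jaw -18.5 F [-0.7  0.7 -1. ] w 0.0179 q7 -0.47
cap [ 0.4294 -0.1686  0.145 ] top 0.147 px [317 249]
```

View pics/p1.png

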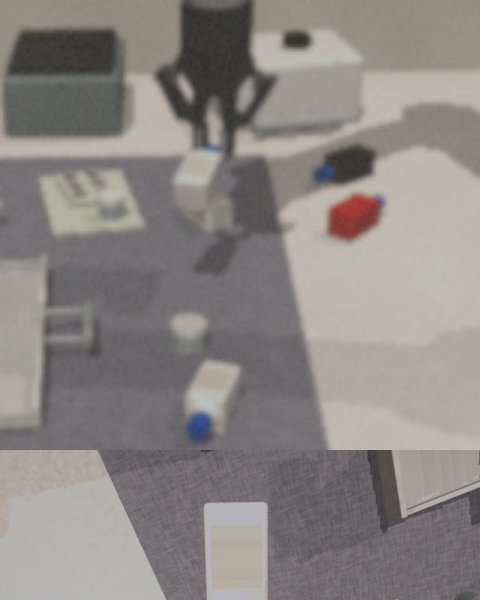

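The grip holds. The side view shows the bottle near (200,180) still more or less horizontal. I'll measure its tilt from the depth.

```bash
cat > tilt.py <<'E'
from h import *
def tilt(name="wrist"):
    s=st(); c=cap(name); P=c["P"]; hsv=cv2.cvtColor(c["img"],cv2.COLOR_RGB2HSV)
    Rm=R.from_quat(s["ee_rot"]).as_matrix(); q=(P-s["tool_pos"])@Rm  # tool frame
    m=(np.abs(q[...,1])<.03)&(np.abs(q[...,0])<.12)&(q[...,2]>-.09)&(q[...,2]<.1)&(P[...,2]>.012)&(hsv[...,2]>110)&(hsv[...,1]<70)
    p=q[m]; b=(np.abs(q[...,1])<.03)&(np.abs(q[...,0])<.12)&(q[...,2]>-.09)&(P[...,2]>.012)&(hsv[...,0]>100)&(hsv[...,0]<130)&(hsv[...,1]>130)
    print("white n",len(p),"tool x pct",(np.percentile(p[:,0],[1,25,50,75,99])*1000).round(0),"blue",(np.median(q[b],0)*1000).round(0) if b.any() else None)
    xs=np.linspace(np.percentile(p[:,0],2),np.percentile(p[:,0],98),8)
    print("  height (tool -z, mm) profile along tool x:",[(round(a*1000),round(np.median(-p[np.abs(p[:,0]-a)<.004][:,2])*1000,1)) for a in xs if (np.abs(p[:,0]-a)<.004).sum()>5], "tcp-world z",round(s["tool_pos"][2],3))
E
python3 -c "
from tilt import *
tilt(); tilt('scene'); tilt('side')"
```

```text
t 28.18 tcp [ 0.4227 -0.1853  0.0968] jaw -18.5 F [-0.1  1.2 -1.9] w 0.0178 q7 -0.47
white n 13298 tool x pct [-88.  49.  65.  81.  95.] blue [ 18.   1. -48.]
  height (tool -z, mm) profile along tool x: [(-80, np.float64(-58.9)), (44, np.float64(52.4)), (69, np.float64(47.7)), (94, np.float64(42.5))] tcp-world z 0.097
t 28.23 tcp [ 0.4228 -0.1853  0.0968] jaw -18.5 F [ 0.9 -0.2 -1.9] w 0.0182 q7 -0.47
white n 312 tool x pct [-107.   36.   55.   75.   94.] blue [ 20.   5. -48.]
  height (tool -z, mm) profile along tool x: [(-102, np.float64(-57.0)), (-74, np.float64(-58.7)), (37, np.float64(53.7)), (65, np.float64(48.5)), (93, np.float64(42.2))] tcp-world z 0.097
t 28.27 tcp [ 0.4229 -0.1852  0.0969] jaw -18.5 F [ 0.9 -0.2 -1. ] w 0.0185 q7 -0.47
white n 391 tool x pct [-97.   7.  63.  89.  97.] blue None
  height (tool -z, mm) profile along tool x: [(-91, np.float64(-61.5)), (-64, np.float64(-71.6)), (16, np.float64(50.6)), (43, np.float64(51.9)), (70, np.float64(47.4)), (96, np.float64(33.8))] tcp-world z 0.097
```

It sagged about 11°, so gravity nearly overcomes the grip friction. I'll bob the arm vertically to work the body down.

Request:
play_rows:
  xyz:
    - [0,0,5]
    - [0,0,1]
    - [0,0,6]
    - [0,0,1]
    - [0,0,6]
    - [0,0,1]
    - [0,0,6]
    - [0,0,1]
    - [0,0,6]
    - [0,0,5]
    - [0,0,5]
  yaw: [0,0,0,0,0,0,0,0,0,0,0]
  gripper: [1.2,1.2,1.2,1.2,1.2,1.2,1.2,1.2,1.2,1.2,1.2]

```text
clock: 29.7
tool_pos: [0.4227, -0.1855, 0.147]
ee_rot: [0.812, 0.584, -0.0, -0.0]
contact_force: [-0.3, 0.2, -1.5]
width: 0.018
```

```bash
python3 -c "
from tilt import *
tilt(); tilt('scene')"
```

```text
t 29.7 tcp [ 0.4227 -0.1855  0.147 ] jaw -18.5 F [-0.3  0.2 -1.5] w 0.018 q7 -0.42
white n 6023 tool x pct [10. 34. 43. 54. 66.] blue [ 18.   1. -41.]
  height (tool -z, mm) profile along tool x: [(11, np.float64(14.1)), (19, np.float64(21.6)), (27, np.float64(27.0)), (35, np.float64(26.8)), (42, np.float64(20.1)), (50, np.float64(7.0)), (58, np.float64(-6.9)), (65, np.float64(-18.7))] tcp-world z 0.147
t 29.75 tcp [ 0.4227 -0.1855  0.1472] jaw -18.5 F [-1.2 -0.4 -0.8] w 0.0182 q7 -0.42
white n 221 tool x pct [-10.  29.  41.  54.  65.] blue [ 19.   3. -42.]
  height (tool -z, mm) profile along tool x: [(7, np.float64(14.1)), (17, np.float64(16.6)), (26, np.float64(26.7)), (36, np.float64(26.4)), (46, np.float64(13.7)), (55, np.float64(-3.9)), (65, np.float64(-18.5))] tcp-world z 0.147
```

Bobbing works: the body now hangs 59° below horizontal. One more round.

Request:
play_rows:
  xyz:
    - [0,0,-4]
    - [0,0,2]
    - [0,0,-4]
    - [0,0,2]
    - [0,0,-4]
    - [0,0,2]
    - [0,0,-4]
    - [0,0,2]
    - [0,0,-4]
    - [0,0,2]
    - [0,0,2]
    - [0,0,2]
  yaw: [0,0,0,0,0,0,0,0,0,0,0,0]
  gripper: [1.2,1.2,1.2,1.2,1.2,1.2,1.2,1.2,1.2,1.2,1.2,1.2]

```text
clock: 31.3
tool_pos: [0.4233, -0.1858, 0.1681]
ee_rot: [0.812, 0.584, 0.0, 0.001]
contact_force: [-0.6, 0.5, 0.3]
width: 0.0117
```

```bash
python3 -c "
from tilt import *
tilt(); tilt('scene')"
```

```text
t 31.3 tcp [ 0.4233 -0.1858  0.1681] jaw -18.5 F [-0.6  0.5  0.3] w 0.0117 q7 -0.44
white n 54 tool x pct [ 1. 10. 11. 11. 12.] blue None
  height (tool -z, mm) profile along tool x: [(7, np.float64(66.2)), (8, np.float64(66.3)), (9, np.float64(66.3)), (9, np.float64(66.3)), (10, np.float64(66.3)), (11, np.float64(66.3)), (11, np.float64(66.3)), (12, np.float64(66.3))] tcp-world z 0.168
t 31.35 tcp [ 0.423  -0.1858  0.168 ] jaw -18.5 F [ 0.9  0.6 -0.6] w 0.0121 q7 -0.44
white n 7 tool x pct [-11. -11. -10.  -8.  -3.] blue None
  height (tool -z, mm) profile along tool x: [(-10, np.float64(35.5)), (-9, np.float64(35.5)), (-8, np.float64(35.5))] tcp-world z 0.168
```

The bottle fell, probably the slackened grip. I'll look for where it went.

```bash
python3 - <<'E'
from bot import *
c=cap("scene"); bottles(c); w=cap("wrist"); bottles(w); d=cap("side")
save("p2.png",np.vstack([c["img"][130:330,150:470],d["img"][100:300,200:520]]))
E
```

```text
cap [0.4066 0.3246 0.0302] top 0.033 px [404 151] body ctr [0.4223 0.2769] size [37. 62.] axis 111.4 (cap dir 108.2) z 0.039
cap [0.4532 0.1642 0.029 ] top 0.032 px [368 177] body ctr [0.4382 0.1726] size [170.  50.] axis -92.2 (cap dir -29.1) z 0.039
cap [ 0.3662 -0.1003  0.0275] top 0.031 px [274 187] body ctr [ 0.3857 -0.1415] size [37. 70.] axis 117.9 (cap dir 115.3) z 0.038
cap [ 0.4479 -0.3298  0.0287] top 0.032 px [205 235] body ctr [ 0.4672 -0.2841] size [139.  68.] axis -173.0 (cap dir -112.9) z 0.038
cap [ 0.3667 -0.1014  0.0293] top 0.031 px [238 126] body ctr [ 0.3856 -0.1412] size [36. 69.] axis 119.2 (cap dir 115.4) z 0.038
cap [ 0.448 -0.33   0.029] top 0.031 px [372 284] body ctr [ 0.468  -0.2872] size [126.  89.] axis -162.4 (cap dir -115.0) z 0.038
```

View pics/p2.png

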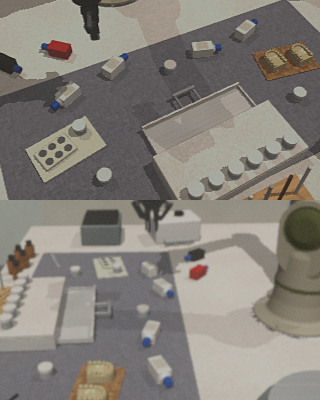

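The bottle lies on the mat at (0.386,-0.141), cap pointing at about 118° and the cap out of reach. I'll take it across its bottom end, move it outward and lay it down with the cap towards the robot.

Request:
play_rows:
  xyz:
    - [-1,1,-3]
    - [-2.6,2.3,-6]
    - [-2.6,2.3,-10]
    - [-2.6,2.3,-12]
    - [-2.6,2.3,-12]
    - [-2.6,2.3,-15.5]
    - [-2.6,2.3,-18.8]
    - [-2.6,2.3,-18.8]
  yaw: [0.18,0.36,0.54,0.72,0.81,0.81,0.81,0.81]
  gripper: [5.5,5.5,5.5,5.5,5.5,5.5,5.5,5.5]
  grip_force: 30

```text
clock: 32.55
tool_pos: [0.3966, -0.162, -0.0215]
ee_rot: [0.514, 0.858, -0.001, -0.001]
contact_force: [-0.1, -0.3, 0.5]
width: 0.0551
```

Request:
play_rows:
  xyz:
    - [0,0,0]
    - [0,0,0]
    - [0,0,0]
    - [0,0,0]
    - [0,0,0]
    - [0,0,0]
    - [0,0,0]
    - [0,0,1]
  yaw: [0,0,0,0,0,0,0,0]
  gripper: [2.5,2.5,2.5,2.5,2.5,2.5,2.5,2.5]

```text
clock: 33.55
tool_pos: [0.3973, -0.1626, -0.01]
ee_rot: [0.516, 0.857, -0.0, 0.0]
contact_force: [0.0, 0.2, -0.8]
width: 0.0361
```

Request:
play_rows:
  xyz:
    - [0,0,3]
    - [2,0.5,4]
    - [5,1.2,4]
    - [8,2,4]
    - [11,2.8,4]
    - [13.3,3.3,4]
    - [13.3,3.3,4]
    - [13.3,3.3,2]
    - [13.3,3.3,-0.5]
    - [13.3,3.3,-1]
    - [13.3,3.3,-1]
    - [13.3,3.3,-1]
  yaw: [0.15,0.33,0.51,0.69,0.87,1.05,1.13,1.13,1.13,1.13,1.13,1.13]
  gripper: [2.5,2.5,2.5,2.5,2.5,2.5,2.5,2.5,2.5,2.5,2.5,5]

```text
clock: 35.05
tool_pos: [0.5303, -0.1298, -0.0197]
ee_rot: [-0.023, 1.0, 0.0, 0.0]
contact_force: [-0.4, -0.2, 1.2]
width: 0.05
```

Request:
play_rows:
  xyz:
    - [0,0,0]
    - [0,0,0]
    - [0,0,0]
    - [0,0,0]
    - [0,0,4]
    - [-3,0,8]
    - [-6,0,8]
    - [-8.6,0,8]
    - [-8.6,0,8]
  yaw: [0,0,0,0,0,0,0,0,0]
  gripper: [5,5,5,5,5,5,3.5,3.5,3.5]

```text
clock: 36.17
tool_pos: [0.4423, -0.13, 0.0598]
ee_rot: [-0.023, 1.0, -0.001, -0.001]
contact_force: [-0.1, -0.6, 0.2]
width: 0.035
```

```bash
python3 - <<'E'
from bot import *
st(); bottles(cap("scene")); bottles(cap("wrist"))
E
```

```text
t 36.17 tcp [ 0.4423 -0.13    0.0598] jaw 92.7 F [-0.1 -0.6  0.2] w 0.035 q7 0.76
cap [0.4056 0.3233 0.0288] top 0.033 px [404 151] body ctr [0.4218 0.278 ] size [38. 65.] axis 112.8 (cap dir 109.8) z 0.039
cap [0.4527 0.1642 0.0283] top 0.031 px [368 177] body ctr [0.439  0.1725] size [173.  50.] axis -91.8 (cap dir -31.3) z 0.038
cap [ 0.462  -0.1336  0.0293] top 0.032 px [276 213] body ctr [ 0.5099 -0.1312] size [66. 35.] axis -177.7 (cap dir -177.2) z 0.038
cap [ 0.4491 -0.3296  0.0282] top 0.032 px [205 235] body ctr [ 0.4692 -0.2852] size [136.  68.] axis -172.1 (cap dir -114.4) z 0.038
cap [ 0.4458 -0.3309  0.0292] top 0.031 px [ 44 209] body ctr [ 0.466  -0.2838] size [135.  72.] axis -172.3 (cap dir -113.3) z 0.038
cap [ 0.4614 -0.1336  0.029 ] top 0.031 px [312 240] body ctr [ 0.5058 -0.1311] size [70. 36.] axis -176.7 (cap dir -176.8) z 0.038
```

Bottle at (0.507,-0.131), cap towards the robot. I'll take the cap end with 24 N and bob fewer times.

Request:
play_rows:
  xyz:
    - [0.2,-0.4,-4]
    - [0.2,-0.4,-7]
    - [0.2,-0.4,-8.2]
    - [0.2,-0.4,-8.2]
    - [0.2,-0.4,-8.2]
    - [0.2,-0.4,-8.2]
    - [0.2,-0.4,-8.2]
    - [0.2,-0.4,-8.2]
    - [0.2,-0.4,-8.2]
    - [0.2,-0.4,-8.2]
    - [0.2,-0.4,-8.2]
  yaw: [0,0,0,0,0,0,0,0,0,0,0]
  gripper: [3.5,3.5,3.5,3.5,1.2,1.2,1.2,1.2,1.2,1.2,1.2]
  grip_force: 24

```text
clock: 37.65
tool_pos: [0.4463, -0.1337, -0.0223]
ee_rot: [-0.023, 1.0, -0.0, 0.0]
contact_force: [0.2, -1.0, 1.6]
width: 0.0182
```

Request:
play_rows:
  xyz:
    - [0,0,4]
    - [0,0,8]
    - [0,0,11]
    - [0,0,15]
    - [0,0,10]
    - [0,0,15]
    - [0,0,10]
    - [0,0,15]
    - [0,0,10]
    - [0,0,15]
    - [0,0,15]
    - [0,0,15]
  yaw: [0,0,0,0,0,0,0,0,0,0,0,0]
  gripper: [1.2,1.2,1.2,1.2,1.2,1.2,1.2,1.2,1.2,1.2,1.2,1.2]

```text
clock: 39.15
tool_pos: [0.4459, -0.1338, 0.1275]
ee_rot: [-0.023, 1.0, -0.0, 0.0]
contact_force: [-0.7, 0.3, -1.0]
width: 0.0182
```

```bash
python3 -c "
from tilt import *
tilt('scene'); tilt('side'); tilt()"
```

```text
t 39.15 tcp [ 0.4459 -0.1338  0.1275] jaw 92.6 F [-0.7  0.3 -1. ] w 0.0182 q7 0.98
white n 370 tool x pct [-73. -62. -51. -40.  12.] blue [-17.  -0. -42.]
  height (tool -z, mm) profile along tool x: [(-72, np.float64(-8.9)), (-61, np.float64(3.7)), (-49, np.float64(17.7)), (-37, np.float64(31.0)), (-26, np.float64(33.0)), (9, np.float64(71.7))] tcp-world z 0.128
t 39.2 tcp [ 0.4458 -0.1338  0.1274] jaw 92.6 F [ 0.1  0.1 -1.2] w 0.0179 q7 0.98
white n 317 tool x pct [-71. -52. -39. -26.  10.] blue [-17.   8. -37.]
  height (tool -z, mm) profile along tool x: [(-70, np.float64(-7.5)), (-59, np.float64(-2.2)), (-47, np.float64(3.2)), (-36, np.float64(11.7)), (-24, np.float64(16.2)), (-13, np.float64(26.5)), (10, np.float64(47.5))] tcp-world z 0.127
t 39.25 tcp [ 0.4457 -0.1338  0.1273] jaw 92.6 F [ 0.6 -0.1 -1. ] w 0.018 q7 0.99
white n 1142 tool x pct [-38. -33. -27. -11.  10.] blue [ -7.  -0. -44.]
  height (tool -z, mm) profile along tool x: [(-38, np.float64(33.2)), (-31, np.float64(33.4)), (-24, np.float64(33.2)), (-18, np.float64(44.1)), (-11, np.float64(15.4)), (9, np.float64(66.7))] tcp-world z 0.127
```

Hanging at about 49°. A few more gentle bobs.

Request:
play_rows:
  xyz:
    - [0,0,-4]
    - [0,0,1]
    - [0,0,-4]
    - [0,0,1]
    - [0,0,-4]
    - [0,0,1]
    - [0,0,1]
  yaw: [0,0,0,0,0,0,0]
  gripper: [1.2,1.2,1.2,1.2,1.2,1.2,1.2]

```text
clock: 40.17
tool_pos: [0.4474, -0.1331, 0.1386]
ee_rot: [-0.023, 1.0, 0.0, 0.001]
contact_force: [-0.7, -0.2, -0.9]
width: 0.0177
```

```bash
python3 -c "
from tilt import *
tilt('scene')"
```

```text
t 40.17 tcp [ 0.4474 -0.1331  0.1386] jaw 92.7 F [-0.7 -0.2 -0.9] w 0.0177 q7 1.02
white n 370 tool x pct [-72. -61. -50. -40.  10.] blue [-18.  -0. -42.]
  height (tool -z, mm) profile along tool x: [(-71, np.float64(-10.2)), (-60, np.float64(1.2)), (-49, np.float64(16.4)), (-38, np.float64(29.0)), (-27, np.float64(32.8))] tcp-world z 0.139
```

Small bobs no longer help. Instead I carry it over the tray and press its hanging lower end against the housing front face to square it up.

Request:
play_rows:
  xyz:
    - [3,0.8,0]
    - [6,1.6,0]
    - [9,2.4,0]
    - [12,3.2,-1]
    - [15,3.6,-2]
    - [17.3,3.6,-3]
    - [17.3,3.6,-3]
    - [17.3,3.6,-5]
    - [17.3,3.6,-7]
    - [17.3,3.6,-8.1]
    - [17.3,3.6,-8.1]
  yaw: [0,0,0,0.01,0.01,0.01,0.01,0.01,0.01,0.01,0.01]
  gripper: [1.2,1.2,1.2,1.2,1.2,1.2,1.2,1.2,1.2,1.2,1.2]

```text
clock: 41.6
tool_pos: [0.6184, -0.0976, 0.0555]
ee_rot: [-0.028, 1.0, 0.0, -0.001]
contact_force: [1.1, 0.4, -1.7]
width: 0.0181
```

```bash
python3 -c "
from tilt import *
tilt('scene')"
```

```text
t 41.6 tcp [ 0.6184 -0.0976  0.0555] jaw 93.2 F [ 1.1  0.4 -1.7] w 0.0181 q7 0.93
white n 715 tool x pct [-119. -102.  -67.  -48.    8.] blue [-16.  -1. -41.]
  height (tool -z, mm) profile along tool x: [(-119, np.float64(-1.9)), (-101, np.float64(-1.7)), (-66, np.float64(-7.9)), (-49, np.float64(15.4)), (-32, np.float64(32.2))] tcp-world z 0.055
```

Now push +x to the wall in small steps, watching the force.

Request:
play_rows:
  xyz:
    - [1,0,0]
    - [2,0,0]
    - [2.8,0,0]
    - [3.6,0,0]
    - [4.3,0,0]
    - [5,0,0]
    - [5.6,0,0]
    - [6.1,0,0]
    - [6.4,0,0]
    - [6.4,0,0]
  yaw: [0,0,0,0,0,0,0,0,0,0]
  gripper: [1.2,1.2,1.2,1.2,1.2,1.2,1.2,1.2,1.2,1.2]

```text
clock: 42.9
tool_pos: [0.6834, -0.0972, 0.0568]
ee_rot: [-0.028, 1.0, 0.0, -0.0]
contact_force: [-3.9, 0.6, 3.4]
width: 0.0182
```

```bash
python3 - <<'E'
from tilt import *
tilt('scene'); c=cap("scene"); w=cap("wrist"); save("p3.png",np.hstack([cv2.resize(c["img"][190:310,280:440],(400,300)),cv2.resize(w["img"],(400,300))]))
E
```

```text
t 42.9 tcp [ 0.6834 -0.0972  0.0568] jaw 93.2 F [-3.9  0.6  3.4] w 0.0182 q7 0.99
white n 1167 tool x pct [-119.  -92.  -63.  -33.   71.] blue [ -8.   2. -43.]
  height (tool -z, mm) profile along tool x: [(-118, np.float64(-3.0)), (-92, np.float64(-3.4)), (-66, np.float64(-3.7)), (-40, np.float64(-3.4)), (-14, np.float64(21.0)), (12, np.float64(15.3)), (38, np.float64(-43.6)), (64, np.float64(-43.9))] tcp-world z 0.057
```

View pics/p3.png

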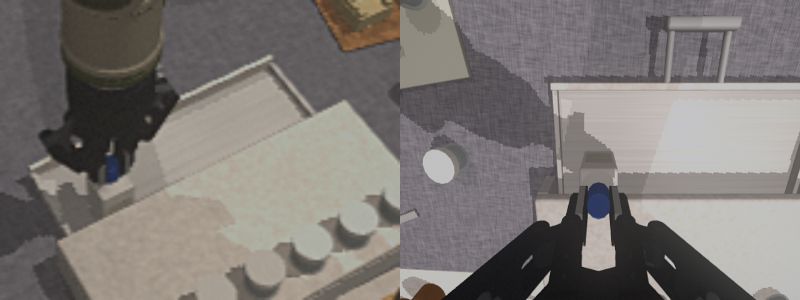

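The bottle is upright: the wrist view shows the blue cap, at (598,200), over the body against the housing. I'll back off slightly, lower, release and rise.

Request:
play_rows:
  xyz:
    - [-0.4,0,0]
    - [-0.8,0,0]
    - [-0.8,0,-0.3]
    - [-0.8,0,-0.3]
    - [-0.8,0,-0.3]
    - [-0.8,0,-0.3]
    - [-0.8,0,-0.3]
    - [-0.8,0,-0.3]
    - [-0.8,0,3]
    - [-0.8,0,8]
    - [-0.8,0,12]
  yaw: [0,0,0,0,0,0,0,0,0,0,0]
  gripper: [1.2,1.2,1.2,1.2,4,4,4,4,4,4,4]

```text
clock: 44.42
tool_pos: [0.6754, -0.0973, 0.1782]
ee_rot: [-0.028, 1.0, 0.0, 0.0]
contact_force: [-0.3, 0.5, 0.6]
width: 0.04
```

```bash
python3 - <<'E'
from bot import *
st(); c=cap("scene"); bottles(c)
P=c["P"]; m=(P[...,0]>.63)&(P[...,0]<.70)&(np.abs(P[...,1]+.097)<.03)&(P[...,2]>.070)&(P[...,2]<.2); print(np.percentile(P[m],[2,50,98],axis=0).round(4), m.sum())
bottles(cap("wrist"))
E
```

```text
t 44.42 tcp [ 0.6754 -0.0973  0.1782] jaw 93.2 F [-0.3  0.5  0.6] w 0.04 q7 1.1
cap [0.4062 0.3246 0.029 ] top 0.033 px [404 151] body ctr [0.4216 0.2812] size [38. 73.] axis 110.2 (cap dir 109.6) z 0.039
cap [0.4545 0.1626 0.0285] top 0.033 px [368 178] body ctr [0.439  0.1725] size [169.  49.] axis -91.5 (cap dir -32.7) z 0.039
cap [ 0.4482 -0.3296  0.029 ] top 0.032 px [205 235] body ctr [ 0.4649 -0.2997] size [ 67. 147.] axis -194.7 (cap dir -119.1) z 0.038
cap [ 0.6865 -0.0956  0.1006] top 0.103 px [324 258] 
[[ 0.6717 -0.1148  0.0711]
 [ 0.6902 -0.1013  0.0806]
 [ 0.6994 -0.0806  0.1029]] 187
cap [ 0.6865 -0.0998  0.1012] top 0.102 px [316 206]
```

Bottle 2 stands on the tray, cap top at z≈0.10 as expected. Next, the bottle near (0.428,-0.292).

Request:
play_rows:
  xyz:
    - [-4,-4,0]
    - [-8,-8.5,0]
    - [-12,-13,0]
    - [-16,-17.5,0]
    - [-19,-21.5,0]
    - [-22,-25,0]
    - [-22,-25,-3]
    - [-22,-25,-6]
    - [-22,-25,-8]
    - [-22,-25,-8]
  yaw: [-0.16,-0.32,-0.5,-0.68,-0.86,-1.04,-1.159,-1.159,-1.159,-1.159]
  gripper: [3.5,3.5,3.5,3.5,3.5,3.5,3.5,3.5,3.5,3.5]
  grip_force: 21

```text
clock: 45.78
tool_pos: [0.4542, -0.3468, 0.0949]
ee_rot: [0.524, 0.852, 0.0, -0.002]
contact_force: [-0.2, 0.3, 0.4]
width: 0.0351
```

```bash
cat > near.py <<'E'
from h import *
def near(name="wrist",rad=.09):
    s=st(); c=cap(name); P=c["P"]; hsv=cv2.cvtColor(c["img"],cv2.COLOR_RGB2HSV)
    q=(P-s["tool_pos"])@R.from_quat(s["ee_rot"]).as_matrix()
    f=(np.abs(q[...,0])<.11)&(np.abs(q[...,1])<.045)
    b=f&(hsv[...,0]>100)&(hsv[...,0]<130)&(hsv[...,1]>130)&(P[...,2]<.05)
    w=f&(P[...,2]>.031)&(P[...,2]<.045)&(hsv[...,1]<70)&(hsv[...,2]>100)
    k=cv2.minAreaRect((q[w][:,:2]*1000).astype(np.float32))
    print("tool-frame cap x range",(np.percentile(q[b][:,0],[1,99])*1000).round(1),"y med",(np.median(q[b][:,1])*1000).round(1),"body rect",np.round(k[0],1),np.round(k[1],1),round(k[2],1))
    print("world cap",np.median(P[b],0).round(4),"body",np.median(P[w],0).round(4))
E
python3 -c "
from near import *
near()"
```

```text
t 45.77 tcp [ 0.4542 -0.3468  0.0949] jaw 26.8 F [-0.2  0.3  0.4] w 0.0351 q7 0.46
tool-frame cap x range [ 9.3 26.3] y med -0.1 body rect [61.4  0. ] [67.9 36. ] 0.1
world cap [ 0.4458 -0.3308  0.0291] body [ 0.4246 -0.2878  0.0383]
```

Well aligned, with about 6.6 mm of cap overlap. Grip, lift and bob.

Request:
play_rows:
  xyz:
    - [0,0,-4]
    - [0,0,-8]
    - [0,0,-11]
    - [0,0,-11.8]
    - [0,0,-11.8]
    - [0,0,-11.8]
    - [0,0,-11.8]
    - [0,0,-11.8]
    - [0,0,-11.8]
    - [0,0,-11.8]
    - [0,0,-11.8]
    - [0,0,-11.8]
  yaw: [0,0,0,0,0,0,0,0,0,0,0,0]
  gripper: [3.5,3.5,3.5,3.5,3.5,1.2,1.2,1.2,1.2,1.2,1.2,1.2]

```text
clock: 47.32
tool_pos: [0.4553, -0.3475, -0.0214]
ee_rot: [0.524, 0.852, 0.0, 0.0]
contact_force: [1.4, -0.8, 1.4]
width: 0.012
```

Request:
play_rows:
  xyz:
    - [0,0,4]
    - [0,0,8]
    - [0,0,11]
    - [0,0,15]
    - [0,0,10]
    - [0,0,15]
    - [0,0,10]
    - [0,0,15]
    - [0,0,10]
    - [0,0,15]
    - [0,0,15]
    - [0,0,15]
  yaw: [0,0,0,0,0,0,0,0,0,0,0,0]
  gripper: [1.2,1.2,1.2,1.2,1.2,1.2,1.2,1.2,1.2,1.2,1.2,1.2]

```text
clock: 48.82
tool_pos: [0.455, -0.3475, 0.1287]
ee_rot: [0.524, 0.852, -0.0, 0.0]
contact_force: [0.3, 0.4, 0.1]
width: 0.0119
```

```bash
python3 -c "
from tilt import *
tilt()"
```

```text
t 48.83 tcp [ 0.455  -0.3475  0.1287] jaw 26.8 F [0.3 0.4 0.1] w 0.0119 q7 0.49
white n 3308 tool x pct [-8. 52. 68. 84. 99.] blue [22.  4. 99.]
  height (tool -z, mm) profile along tool x: [(9, np.float64(66.3)), (35, np.float64(-95.1)), (47, np.float64(-90.3)), (60, np.float64(-90.1)), (73, np.float64(-90.2)), (85, np.float64(-90.2)), (98, np.float64(-90.6))] tcp-world z 0.129
```

```bash
python3 -c "
from near import *
near()"
```

```text
t 48.88 tcp [ 0.4547 -0.3475  0.1285] jaw 26.8 F [-0.1  0.  -0.2] w 0.0118 q7 0.49
tool-frame cap x range [13.3 30.5] y med 4.5 body rect [65.3  0.6] [36.1 68.6] 84.7
world cap [ 0.4491 -0.3257  0.0291] body [ 0.4238 -0.2854  0.0383]
```

It squeezed out: the cap overlap was too small and the bottle slid about 4 mm. I regrip with ~9 mm overlap and the corrected angle.

Request:
play_rows:
  xyz:
    - [0.2,0.85,-3]
    - [0.2,0.85,-8]
    - [0.2,0.85,-12]
    - [0.2,0.85,-15.1]
    - [0.2,0.85,-15.1]
    - [0.2,0.85,-15.1]
    - [0.2,0.85,-15.1]
    - [0.2,0.85,-15.1]
    - [0.2,0.85,-15.1]
    - [0.2,0.85,-15.1]
    - [0.2,0.85,-15.1]
    - [0.2,0.85,-15.1]
  yaw: [0.09,0.09,0.09,0.09,0.09,0.09,0.09,0.09,0.09,0.09,0.09,0.09]
  gripper: [3.5,3.5,3.5,3.5,3.5,1.2,1.2,1.2,1.2,1.2,1.2,1.2]
  grip_force: 20

```text
clock: 50.42
tool_pos: [0.4576, -0.3393, -0.0222]
ee_rot: [0.485, 0.874, -0.0, 0.0]
contact_force: [0.4, -1.4, 2.0]
width: 0.0185
```

Request:
play_rows:
  xyz:
    - [0,0,4]
    - [0,0,8]
    - [0,0,11]
    - [0,0,15]
    - [0,0,10]
    - [0,0,15]
    - [0,0,10]
    - [0,0,15]
    - [0,0,10]
    - [0,0,15]
    - [0,0,15]
    - [0,0,15]
  yaw: [0,0,0,0,0,0,0,0,0,0,0,0]
  gripper: [1.2,1.2,1.2,1.2,1.2,1.2,1.2,1.2,1.2,1.2,1.2,1.2]

```text
clock: 51.92
tool_pos: [0.4568, -0.3389, 0.1274]
ee_rot: [0.485, 0.875, -0.0, -0.0]
contact_force: [-0.5, 0.9, -0.8]
width: 0.0184
```

```bash
python3 -c "
from tilt import *
tilt()"
```

```text
t 51.92 tcp [ 0.4568 -0.3389  0.1274] jaw 32.0 F [-0.5  0.9 -0.8] w 0.0184 q7 0.54
white n 8044 tool x pct [16. 40. 52. 65. 80.] blue [ 18.   1. -43.]
  height (tool -z, mm) profile along tool x: [(22, np.float64(29.5)), (30, np.float64(34.9)), (39, np.float64(35.4)), (47, np.float64(28.9)), (55, np.float64(21.2)), (63, np.float64(13.2)), (72, np.float64(5.4)), (80, np.float64(-1.5))] tcp-world z 0.127
```

Hanging at 43°. I'll bob more while turning towards the station heading.

Request:
play_rows:
  xyz:
    - [1,2,4]
    - [2,4,-2]
    - [3,6,4]
    - [4,8,-2]
    - [5,10,4]
    - [6,12,-2]
    - [7,13,4]
    - [8,14,-2]
    - [9,15,4]
    - [10,16,4]
    - [11,17,4]
    - [12,18,4]
  yaw: [-0.17,-0.34,-0.51,-0.68,-0.85,-1.02,-1.2,-1.37,-1.54,-1.72,-1.9,-2.07]
  gripper: [1.2,1.2,1.2,1.2,1.2,1.2,1.2,1.2,1.2,1.2,1.2,1.2]

```text
clock: 53.48
tool_pos: [0.5769, -0.1586, 0.1672]
ee_rot: [1.0, 0.027, -0.001, 0.0]
contact_force: [0.0, 0.4, -1.4]
width: 0.0183
```

```bash
python3 -c "
from tilt import *
tilt()"
```

```text
t 53.48 tcp [ 0.5769 -0.1586  0.1672] jaw -87.0 F [ 0.   0.4 -1.4] w 0.0183 q7 -1.44
white n 7836 tool x pct [12. 41. 52. 65. 80.] blue [ 19.  -1. -43.]
  height (tool -z, mm) profile along tool x: [(22, np.float64(26.0)), (30, np.float64(33.6)), (38, np.float64(34.8)), (46, np.float64(29.1)), (55, np.float64(20.8)), (63, np.float64(12.4)), (71, np.float64(4.1)), (80, np.float64(-3.4))] tcp-world z 0.167
```

45°. I start lower on the wall and rise while pushing. Slot 2 at y≈-0.03.

Request:
play_rows:
  xyz:
    - [1,4,0]
    - [2,8,0]
    - [3,11,0]
    - [3.8,12.7,0]
    - [3.8,12.7,-3]
    - [3.8,12.7,-6.5]
    - [3.8,12.7,-9]
    - [3.8,12.7,-11]
    - [3.8,12.7,-12]
    - [3.8,12.7,-12]
    - [4.4,12.7,-12]
    - [5,12.7,-12]
  yaw: [0,0,0,0,0,0,0,0,0,0,0,0]
  gripper: [1.2,1.2,1.2,1.2,1.2,1.2,1.2,1.2,1.2,1.2,1.2,1.2]

```text
clock: 55.02
tool_pos: [0.6281, -0.0322, 0.0485]
ee_rot: [1.0, 0.029, 0.0, 0.0]
contact_force: [-3.9, -0.2, 5.7]
width: 0.0185
```

Request:
play_rows:
  xyz:
    - [0.6,0,0.2]
    - [1.2,0,0.5]
    - [1.8,0,0.8]
    - [2.4,0,1]
    - [3,0,1.1]
    - [3.6,0,1.1]
    - [4.2,0,1.1]
    - [4.8,0,1.1]
    - [5.3,0,1.1]
    - [5.4,0,1.1]
  yaw: [0,0,0,0,0,0,0,0,0,0]
  gripper: [1.2,1.2,1.2,1.2,1.2,1.2,1.2,1.2,1.2,1.2]

```text
clock: 56.28
tool_pos: [0.6809, -0.032, 0.0585]
ee_rot: [1.0, 0.029, -0.001, 0.0]
contact_force: [-7.1, 1.4, 3.3]
width: 0.0186
```

```bash
python3 -c "
from tilt import *
tilt(); tilt('scene')"
```

```text
t 56.27 tcp [ 0.6809 -0.032   0.0585] jaw -86.6 F [-7.1  1.4  3.3] w 0.0186 q7 -1.66
white n 21135 tool x pct [-88.  38.  70.  97. 119.] blue [  7.   0. -43.]
  height (tool -z, mm) profile along tool x: [(-74, np.float64(-29.8)), (-19, np.float64(-46.0)), (8, np.float64(17.8)), (36, np.float64(-5.2)), (63, np.float64(-5.1)), (91, np.float64(-5.0)), (118, np.float64(-5.0))] tcp-world z 0.058
t 56.33 tcp [ 0.6808 -0.0321  0.0584] jaw -86.6 F [-5.   0.4  1.9] w 0.0183 q7 -1.66
white n 1165 tool x pct [-78.  27.  60.  90. 118.] blue [  8.  -3. -43.]
  height (tool -z, mm) profile along tool x: [(-75, np.float64(-31.1)), (-47, np.float64(-44.6)), (-20, np.float64(-44.1)), (8, np.float64(19.6)), (35, np.float64(-4.9)), (63, np.float64(-4.7)), (90, np.float64(-4.9)), (118, np.float64(-4.4))] tcp-world z 0.058
```

Upright at the wall. I'll release, and then go to the bottle at (0.437,0.123), cap direction about 71.5°.

Request:
play_rows:
  xyz:
    - [-0.4,0,0]
    - [-0.8,0,0]
    - [-0.8,0,-0.4]
    - [-0.8,0,-0.4]
    - [-0.8,0,-0.4]
    - [-0.8,0,-0.4]
    - [-0.8,0,-0.4]
    - [-0.8,0,-0.4]
    - [-0.8,0,3]
    - [-0.8,0,8]
    - [-0.8,0,12]
  yaw: [0,0,0,0,0,0,0,0,0,0,0]
  gripper: [1.2,1.2,1.2,1.2,4,4,4,4,4,4,4]

```text
clock: 57.75
tool_pos: [0.6735, -0.0321, 0.1803]
ee_rot: [1.0, 0.029, 0.0, -0.0]
contact_force: [0.0, 0.4, 0.4]
width: 0.0401
```

Request:
play_rows:
  xyz:
    - [-4,4,0]
    - [-8,8,0]
    - [-12,12,0]
    - [-16,16,0]
    - [-19.5,19.5,0]
    - [-21.7,21.1,-2]
    - [-21.7,21.1,-5]
    - [-21.7,21.1,-8]
    - [-21.7,21.1,-8]
  yaw: [0.17,0.34,0.51,0.68,0.85,1.02,1.19,1.19,1.19]
  gripper: [3.5,3.5,3.5,3.5,3.5,3.5,3.5,3.5,3.5]
  grip_force: 20

```text
clock: 58.88
tool_pos: [0.4552, 0.1785, 0.0973]
ee_rot: [0.811, 0.585, -0.002, -0.0]
contact_force: [-0.7, 0.5, 0.3]
width: 0.0346
```

```bash
python3 -c "
from near import *; from bot import bottles
near('scene'); bottles(cap('scene')); near()"
```

```text
t 58.88 tcp [0.4552 0.1785 0.0973] jaw -18.4 F [-0.7  0.5  0.3] w 0.0346 q7 -1.25
tool-frame cap x range [-21.6  -6.8] y med 4.0 body rect [  0.6 -11.3] [ 40.1 191.1] 78.9
world cap [0.4548 0.1633 0.0284] body [0.4382 0.1268 0.0389]
cap [0.4047 0.3247 0.0296] top 0.032 px [404 151] body ctr [0.4219 0.2776] size [38. 66.] axis 114.9 (cap dir 110.1) z 0.039
cap [0.4541 0.163  0.0286] top 0.032 px [368 178] body ctr [0.4377 0.1712] size [171.  48.] axis -91.4 (cap dir -26.5) z 0.039
cap [ 0.6849 -0.0295  0.1007] top 0.103 px [349 246] 
cap [ 0.6863 -0.0962  0.101 ] top 0.103 px [324 258] 
t 58.98 tcp [0.4564 0.1791 0.0991] jaw -18.5 F [-0.3 -0.4  0.2] w 0.035 q7 -1.25
tool-frame cap x range [-24.  -6.] y med -1.9 body rect [ -1.6 -11.7] [ 44.2 190.6] 80.0
world cap [0.4507 0.1675 0.0283] body [0.4389 0.1308 0.0382]
```

Request:
play_rows:
  xyz:
    - [0,0,-4]
    - [0,0,-8]
    - [0,0,-11]
    - [0,0,-12.1]
    - [0,0,-12.1]
    - [0,0,-12.1]
    - [0,0,-12.1]
    - [0,0,-12.1]
    - [0,0,-12.1]
    - [0,0,-12.1]
    - [0,0,-12.1]
    - [0,0,-12.1]
  yaw: [0,0,0,0,0,0,0,0,0,0,0,0]
  gripper: [3.5,3.5,3.5,3.5,3.5,1.2,1.2,1.2,1.2,1.2,1.2,1.2]

```text
clock: 60.52
tool_pos: [0.4564, 0.1791, -0.0223]
ee_rot: [0.811, 0.585, 0.0, -0.0]
contact_force: [1.2, 2.1, 3.4]
width: 0.0182
```

Request:
play_rows:
  xyz:
    - [0,0,5]
    - [0,0,11]
    - [0,0,17]
    - [0,0,11]
    - [0,0,17]
    - [0,0,11]
    - [0,0,17]
    - [0,0,11]
    - [0,0,17]
    - [0,0,11]
    - [0,0,17]
    - [0,0,17]
  yaw: [0,0,0,0,0,0,0,0,0,0,0,0]
  gripper: [1.2,1.2,1.2,1.2,1.2,1.2,1.2,1.2,1.2,1.2,1.2,1.2]

```text
clock: 62.02
tool_pos: [0.456, 0.179, 0.1473]
ee_rot: [0.811, 0.585, -0.001, -0.001]
contact_force: [-0.6, 0.3, 0.8]
width: 0.012
```

```bash
python3 -c "
from tilt import *
tilt('scene'); tilt('side')"
```

```text
t 62.02 tcp [0.456  0.179  0.1473] jaw -18.5 F [-0.6  0.3  0.8] w 0.012 q7 -1.25
white n 14 tool x pct [-14. -12. -11. -11.   3.] blue [ 22.  29. 118.]
  height (tool -z, mm) profile along tool x: [(-14, np.float64(51.5)), (-12, np.float64(49.7)), (-10, np.float64(45.7)), (-8, np.float64(42.5))] tcp-world z 0.147
t 62.08 tcp [0.456  0.1784 0.1473] jaw -18.5 F [-0.2 -0.3  0.5] w 0.0122 q7 -1.25
white n 16 tool x pct [ 8. 10. 12. 12. 14.] blue None
  height (tool -z, mm) profile along tool x: [(9, np.float64(50.4)), (9, np.float64(49.4)), (10, np.float64(50.4)), (11, np.float64(51.4)), (12, np.float64(51.4)), (13, np.float64(52.3)), (13, np.float64(52.3)), (14, np.float64(52.7))] tcp-world z 0.147
```

Dropped during the stronger bob. Locate.

```bash
python3 -c "
from bot import *
bottles(cap('scene')); bottles(cap('wrist'))"
```

```text
cap [0.4053 0.3251 0.0301] top 0.032 px [404 151] body ctr [0.4272 0.2715] size [49. 79.] axis 128.9 (cap dir 112.2) z 0.038
cap [0.498  0.1878 0.0286] top 0.032 px [382 184] body ctr [0.4658 0.2294] size [84. 68.] axis 3.6 (cap dir -52.3) z 0.038
cap [ 0.685  -0.0296  0.1004] top 0.103 px [349 246] 
cap [ 0.6868 -0.0957  0.1012] top 0.104 px [324 258] 
cap [0.4059 0.3235 0.0288] top 0.031 px [212  58] body ctr [0.4284 0.2735] size [55. 88.] axis 135.9 (cap dir 114.2) z 0.038
cap [0.4949 0.1873 0.0291] top 0.031 px [351 168] body ctr [0.475  0.2456] size [102.  99.] axis -116.3 (cap dir -71.1) z 0.038
cap [ 0.6836 -0.0283  0.1005] top 0.101 px [621 338] 
cap [ 0.6846 -0.0947  0.1011] top 0.102 px [622 387]
```

```bash
cat > body.py <<'E'
from h import *
def bodies(c):
    P=c["P"]; hsv=cv2.cvtColor(c["img"],cv2.COLOR_RGB2HSV)
    ok=np.isfinite(P).all(2)&(P[...,0]>.33)&(P[...,0]<.6)&(P[...,1]<.45)&(P[...,1]>-.45)
    m=(ok&(P[...,2]>.034)&(P[...,2]<.044)&(hsv[...,1]<70)&(hsv[...,2]>80)).astype(np.uint8); m=cv2.morphologyEx(m,cv2.MORPH_CLOSE,np.ones((3,3)))
    n,l,s,_=cv2.connectedComponentsWithStats(m)
    for i in range(1,n):
        p=P[(l==i)&ok&(P[...,2]>.03)]
        if len(p)>100:
            q=cv2.minAreaRect((p[:,:2]*1000).astype(np.float32)); a=q[2] if q[1][0]>q[1][1] else q[2]+90
            print("body",s[i,:2]+s[i,2:4]//2,len(p),np.round(q[0],1),np.round(q[1],1),"axis",round(a,1),"or",round(a-180,1))
E
python3 - <<'E'
from body import *
bodies(cap("scene")); w=cap("wrist"); bodies(w); save("p4.png",w["img"][::1])
E
```

```text
body [395 157] 179 [422.2 277. ] [37.5 65.7] axis 112.0 or -68.0
body [394 176] 208 [487.5 230.7] [37.8 68.5] axis 96.8 or -83.2
body [228 255] 143 [ 540.8 -293.5] [34.  35.3] axis 118.2 or -61.8
body [392   9] 111 [564.8 307.3] [8.1 9.3] axis 166.6 or -13.4
body [416  51] 289 [577.3 270. ] [30.4  7.4] axis 2.6 or -177.4
body [379  57] 224 [545.4 274.2] [10.2 31.4] axis 143.2 or -36.8
body [246  99] 2897 [422.1 280.1] [36.4 64.6] axis 112.4 or -67.6
body [329 125] 2670 [487.9 231.7] [36.5 65.6] axis 99.2 or -80.8
```

Bottle 3 is now at (0.488,0.231), cap direction about -81°. Regrip with 24 N and the gentler bob.

Request:
play_rows:
  xyz:
    - [2,-0.3,0]
    - [4.1,-0.6,-2]
    - [4.1,-0.6,-6]
    - [4.1,-0.6,-11]
    - [4.1,-0.6,-15]
    - [4.1,-0.6,-17]
    - [4.1,-0.6,-17]
    - [4.1,-0.6,-17]
  yaw: [0.17,0.34,0.48,0.48,0.48,0.48,0.48,0.48]
  gripper: [3.5,3.5,3.5,3.5,3.5,3.5,3.5,3.5]
  grip_force: 24

```text
clock: 63.32
tool_pos: [0.4975, 0.1732, -0.0215]
ee_rot: [0.649, 0.761, 0.0, 0.0]
contact_force: [0.7, 0.0, 0.3]
width: 0.0349
```

Request:
play_rows:
  xyz:
    - [0,0,0]
    - [0,0,0]
    - [0,0,0]
    - [0,0,0]
    - [0,0,0]
    - [0,0,0]
    - [0,0,0]
  yaw: [0,0,0,0,0,0,0]
  gripper: [1.2,1.2,1.2,1.2,1.2,1.2,1.2]

```text
clock: 64.2
tool_pos: [0.4974, 0.1728, -0.0223]
ee_rot: [0.649, 0.761, -0.0, 0.0]
contact_force: [1.7, -2.8, 5.2]
width: 0.0183
```

Request:
play_rows:
  xyz:
    - [0,0,4]
    - [0,0,8]
    - [0,0,11]
    - [0,0,15]
    - [0,0,10]
    - [0,0,15]
    - [0,0,10]
    - [0,0,15]
    - [0,0,10]
    - [0,0,15]
    - [0,0,15]
    - [0,0,15]
  yaw: [0,0,0,0,0,0,0,0,0,0,0,0]
  gripper: [1.2,1.2,1.2,1.2,1.2,1.2,1.2,1.2,1.2,1.2,1.2,1.2]

```text
clock: 65.7
tool_pos: [0.4969, 0.1731, 0.1274]
ee_rot: [0.649, 0.761, 0.0, -0.0]
contact_force: [-0.6, -0.3, -0.5]
width: 0.0181
```

```bash
python3 -c "
from tilt import *
tilt()"
```

```text
t 65.7 tcp [0.4969 0.1731 0.1274] jaw 9.1 F [-0.6 -0.3 -0.5] w 0.0181 q7 -0.86
white n 7553 tool x pct [13. 38. 49. 61. 76.] blue [ 16.   1. -42.]
  height (tool -z, mm) profile along tool x: [(19, np.float64(26.0)), (27, np.float64(32.5)), (35, np.float64(33.5)), (43, np.float64(27.8)), (51, np.float64(19.0)), (59, np.float64(10.2)), (68, np.float64(1.3)), (76, np.float64(-6.0))] tcp-world z 0.127
```

47° — good. Turn, carry to slot 3 (y≈+0.038) and square it on the wall.

Request:
play_rows:
  xyz:
    - [0,0,2]
    - [1,-1.5,2]
    - [2.5,-3,2]
    - [4,-5,2]
    - [5.5,-7,2]
    - [7,-9,2]
    - [8.5,-11,2]
    - [10,-12.5,2]
    - [11,-13.5,2]
    - [11.6,-13.5,2]
    - [11.6,-13.5,0]
    - [11.6,-13.5,-2]
  yaw: [-0.15,-0.32,-0.49,-0.66,-0.83,-1.0,-1.17,-1.34,-1.51,-1.674,-1.674,-1.674]
  gripper: [1.2,1.2,1.2,1.2,1.2,1.2,1.2,1.2,1.2,1.2,1.2,1.2]

```text
clock: 67.25
tool_pos: [0.6129, 0.0381, 0.107]
ee_rot: [1.0, 0.028, 0.0, 0.0]
contact_force: [-0.8, -0.3, -0.8]
width: 0.0183
```

Request:
play_rows:
  xyz:
    - [0,0,-2]
    - [0,0,-4]
    - [0,0,-6]
    - [0,0,-6]
    - [0.6,0,-6]
    - [1.2,0,-6]
    - [1.8,0,-5.8]
    - [2.4,0,-5.5]
    - [3,0,-5.2]
    - [3.6,0,-5]
    - [4.2,0,-4.9]
    - [4.8,0,-4.9]
  yaw: [0,0,0,0,0,0,0,0,0,0,0,0]
  gripper: [1.2,1.2,1.2,1.2,1.2,1.2,1.2,1.2,1.2,1.2,1.2,1.2]

```text
clock: 68.75
tool_pos: [0.6613, 0.0381, 0.059]
ee_rot: [1.0, 0.027, -0.0, 0.0]
contact_force: [-6.9, 0.4, 8.6]
width: 0.0181
```

```bash
python3 -c "
from tilt import *
tilt()"
```

```text
t 68.75 tcp [0.6613 0.0381 0.059 ] jaw -86.9 F [-6.9  0.4  8.6] w 0.0181 q7 -1.87
white n 20804 tool x pct [-99.  39.  70.  97. 119.] blue [  5.  -1. -43.]
  height (tool -z, mm) profile along tool x: [(-68, np.float64(-31.8)), (-15, np.float64(-46.5)), (12, np.float64(20.8)), (38, np.float64(-6.3)), (65, np.float64(-5.7)), (92, np.float64(-5.6)), (118, np.float64(-5.6))] tcp-world z 0.059
```

Request:
play_rows:
  xyz:
    - [0.5,0,0]
    - [1,0,0]
    - [1.5,0,0]
    - [1.5,0,0]
  yaw: [0,0,0,0]
  gripper: [1.2,1.2,1.2,1.2]

```text
clock: 69.3
tool_pos: [0.6765, 0.0379, 0.0584]
ee_rot: [1.0, 0.027, -0.0, -0.0]
contact_force: [-3.3, 0.2, -0.9]
width: 0.0184
```

```bash
python3 - <<'E'
from tilt import *
tilt(); w=cap("wrist"); c=cap("scene"); save("p5.png",np.hstack([cv2.resize(c["img"][170:290,290:450],(400,300)),cv2.resize(w["img"],(400,300))]))
E
```

```text
t 69.3 tcp [0.6765 0.0379 0.0584] jaw -86.9 F [-3.3  0.2 -0.9] w 0.0184 q7 -1.86
white n 21617 tool x pct [-101.   36.   68.   96.  119.] blue [  1.  -0. -43.]
  height (tool -z, mm) profile along tool x: [(-73, np.float64(-29.5)), (-18, np.float64(-45.8)), (9, np.float64(20.2)), (36, np.float64(-5.1)), (64, np.float64(-5.1)), (91, np.float64(-5.0)), (118, np.float64(-5.0))] tcp-world z 0.058
```

View pics/p5.png

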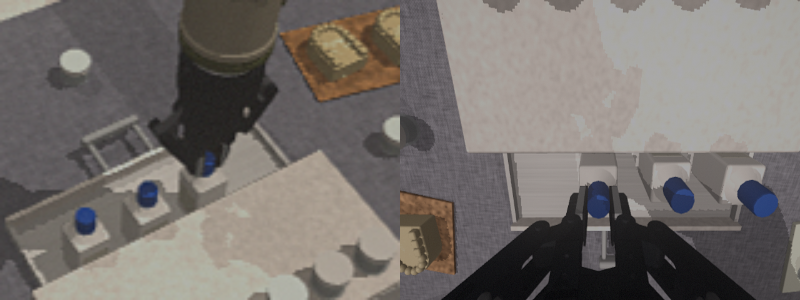

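Nearly upright: the caps of the three bottles show in a row. I'll press 5 mm more, then back off, lower, release and rise.

Request:
play_rows:
  xyz:
    - [0.3,0,0]
    - [0.5,0,0]
    - [0,0,0]
    - [-0.4,0,0]
    - [-0.4,0,-0.4]
    - [-0.4,0,-0.4]
    - [-0.4,0,-0.4]
    - [-0.4,0,-0.4]
    - [-0.4,0,-0.4]
    - [-0.4,0,3]
    - [-0.4,0,8]
    - [-0.4,0,12]
  yaw: [0,0,0,0,0,0,0,0,0,0,0,0]
  gripper: [1.2,1.2,1.2,1.2,1.2,4,4,4,4,4,4,4]

```text
clock: 70.95
tool_pos: [0.6725, 0.038, 0.1803]
ee_rot: [1.0, 0.027, 0.0, -0.0]
contact_force: [0.1, 0.1, -0.4]
width: 0.0401
```

```bash
python3 - <<'E'
from body import *; from bot import bottles
st(); c=cap("scene"); bottles(c); bodies(c)
E
```

```text
t 70.95 tcp [0.6725 0.038  0.1803] jaw -86.9 F [ 0.1  0.1 -0.4] w 0.0401 q7 -1.82
cap [0.6773 0.039  0.1   ] top 0.102 px [372 235] 
cap [ 0.6853 -0.0301  0.0999] top 0.102 px [349 246] 
cap [ 0.6859 -0.0959  0.1003] top 0.102 px [324 258] 
body [228 255] 141 [ 540.8 -293.9] [34.9 34.3] axis 22.3 or -157.7
```

Three are standing. The fourth isn't visible from here, probably hidden by the arm. I'll move to its last position and look.

Request:
play_rows:
  xyz:
    - [-4,4,0]
    - [-8,8,0]
    - [-12,12,0]
    - [-15,16,0]
    - [-18,19,0]
    - [-20,22,0]
    - [-22,24,0]
    - [-24,26,0]
    - [-26,28,0]
    - [-27.2,29.6,0]
    - [-27.2,29.6,-2]
    - [-27.2,29.6,-4]
  yaw: [0.17,0.34,0.51,0.68,0.85,1.02,1.2,1.37,1.54,1.71,1.892,1.892]
  gripper: [3.5,3.5,3.5,3.5,3.5,3.5,3.5,3.5,3.5,3.5,3.5,3.5]
  grip_force: 24

```text
clock: 72.5
tool_pos: [0.4002, 0.3341, 0.138]
ee_rot: [0.561, 0.828, 0.0, -0.0]
contact_force: [0.3, -1.0, -0.3]
width: 0.035
```

```bash
python3 - <<'E'
from body import *; from bot import bottles
st()
for n in("scene","wrist","side"): print(n); c=cap(n); bottles(c); bodies(c)
E
```

```text
t 72.5 tcp [0.4002 0.3341 0.138 ] jaw 21.7 F [ 0.3 -1.  -0.3] w 0.035 q7 -1.02
scene
cap [0.406  0.3244 0.0302] top 0.032 px [404 151] body ctr [0.4209 0.2819] size [36. 72.] axis 112.8 (cap dir 109.3) z 0.039
cap [0.6781 0.0386 0.1008] top 0.103 px [372 234] 
cap [ 0.6852 -0.0296  0.1009] top 0.102 px [349 246] 
cap [ 0.6868 -0.0959  0.1007] top 0.103 px [324 258] 
body [395 157] 173 [422.1 278.7] [36.3 64.8] axis 112.7 or -67.3
body [228 255] 143 [ 541.6 -293.6] [34.7 33.9] axis 58.9 or -121.1
wrist
cap [0.4042 0.3241 0.0288] top 0.031 px [318 200] body ctr [0.4214 0.2826] size [36. 70.] axis 112.5 (cap dir 112.4) z 0.038
body [318 246] 1949 [421.7 280.6] [36.  66.1] axis 111.5 or -68.5
body [475 227] 114 [557.9 358.2] [ 8.1 26.4] axis 149.2 or -30.8
body [498 242] 155 [587.5 353.7] [25.2  7.2] axis 2.7 or -177.3
body [432 280] 241 [544.4 289.6] [43.3 23.7] axis 86.7 or -93.3
body [464 274] 164 [575.4 307.9] [30.   7.7] axis 2.5 or -177.5
side
cap [0.4039 0.3305 0.0268] top 0.03 px [368 282] body ctr [0.4199 0.2843] size [36. 73.] axis 112.5 (cap dir 109.1) z 0.037
body [360 265] 269 [421.  281.5] [35.8 67.4] axis 112.5 or -67.5
```

Bottle 4 is in place and aligned. Grip, lift, bob.

Request:
play_rows:
  xyz:
    - [-0.1,0.1,-5]
    - [-0.1,0.1,-10]
    - [-0.1,0.1,-14]
    - [-0.1,0.1,-16]
    - [-0.1,0.1,-16]
    - [-0.1,0.1,-16]
    - [-0.1,0.1,-16]
    - [-0.1,0.1,-16]
    - [-0.1,0.1,-16]
    - [-0.1,0.1,-16]
    - [-0.1,0.1,-16]
    - [-0.1,0.1,-16]
  yaw: [0,0,0,0,0,0,0,0,0,0,0,0]
  gripper: [3.5,3.5,3.5,3.5,3.5,1.2,1.2,1.2,1.2,1.2,1.2,1.2]

```text
clock: 74.15
tool_pos: [0.3994, 0.3354, -0.0213]
ee_rot: [0.562, 0.827, 0.0, -0.0]
contact_force: [-0.5, 3.0, 4.1]
width: 0.0184
```

Request:
play_rows:
  xyz:
    - [0,0,4]
    - [0,0,8]
    - [0,0,11]
    - [0,0,15]
    - [0,0,10]
    - [0,0,15]
    - [0,0,10]
    - [0,0,15]
    - [0,0,10]
    - [0,0,15]
    - [0,0,15]
    - [0,0,15]
  yaw: [0,0,0,0,0,0,0,0,0,0,0,0]
  gripper: [1.2,1.2,1.2,1.2,1.2,1.2,1.2,1.2,1.2,1.2,1.2,1.2]

```text
clock: 75.65
tool_pos: [0.3992, 0.3339, 0.1282]
ee_rot: [0.563, 0.827, -0.001, 0.0]
contact_force: [-0.7, -0.0, -0.2]
width: 0.0182
```

```bash
python3 -c "
from tilt import *
tilt('scene'); tilt('side')"
```

```text
t 75.65 tcp [0.3992 0.3339 0.1282] jaw 21.5 F [-0.7 -0.  -0.2] w 0.0182 q7 -1.05
white n 241 tool x pct [-90. -78. -65. -50. -24.] blue [-18.   2. -45.]
  height (tool -z, mm) profile along tool x: [(-89, np.float64(27.9)), (-81, np.float64(30.1)), (-73, np.float64(33.9)), (-64, np.float64(37.8)), (-56, np.float64(40.6)), (-48, np.float64(43.9)), (-40, np.float64(45.9))] tcp-world z 0.128
t 75.7 tcp [0.3991 0.3339 0.1282] jaw 21.5 F [ 0.7 -0.  -0.6] w 0.0186 q7 -1.05
white n 203 tool x pct [-86. -65. -47. -28.  13.] blue [ -2.  -4. -40.]
  height (tool -z, mm) profile along tool x: [(-85, np.float64(26.5)), (-71, np.float64(16.6)), (-57, np.float64(22.3)), (-43, np.float64(26.9)), (-29, np.float64(36.1)), (12, np.float64(53.8))] tcp-world z 0.128
```

Only about 22° — more bobs at 21 N.

Request:
play_rows:
  xyz:
    - [0,0,-5]
    - [0,0,0]
    - [0,0,-5]
    - [0,0,0]
    - [0,0,-5]
    - [0,0,0]
    - [0,0,-5]
    - [0,0,0]
    - [0,0,0]
  yaw: [0,0,0,0,0,0,0,0,0]
  gripper: [1.2,1.2,1.2,1.2,1.2,1.2,1.2,1.2,1.2]
  grip_force: 21

```text
clock: 76.88
tool_pos: [0.3996, 0.3359, 0.1296]
ee_rot: [0.562, 0.827, 0.001, -0.0]
contact_force: [0.5, 0.9, -0.1]
width: 0.0185
```

```bash
python3 -c "
from tilt import *
tilt('scene')"
```

```text
t 76.88 tcp [0.3996 0.3359 0.1296] jaw 21.6 F [ 0.5  0.9 -0.1] w 0.0185 q7 -1.06
white n 252 tool x pct [-86. -73. -63. -47. -26.] blue [-18.   5. -43.]
  height (tool -z, mm) profile along tool x: [(-85, np.float64(15.0)), (-77, np.float64(18.2)), (-69, np.float64(23.6)), (-61, np.float64(27.9)), (-53, np.float64(32.5)), (-45, np.float64(37.6)), (-37, np.float64(41.7)), (-29, np.float64(40.0))] tcp-world z 0.13
```

Request:
play_rows:
  xyz:
    - [0,0,-5.5]
    - [0,0,0]
    - [0,0,-5.5]
    - [0,0,0]
    - [0,0,-5.5]
    - [0,0,0]
    - [0,0,-5.5]
    - [0,0,0]
    - [0,0,0]
  yaw: [0,0,0,0,0,0,0,0,0]
  gripper: [1.2,1.2,1.2,1.2,1.2,1.2,1.2,1.2,1.2]
  grip_force: 20

```text
clock: 78.05
tool_pos: [0.3996, 0.3359, 0.1294]
ee_rot: [0.562, 0.827, 0.001, -0.0]
contact_force: [0.1, 0.9, -0.7]
width: 0.0186
```

```bash
python3 -c "
from tilt import *
tilt('scene')"
```

```text
t 78.05 tcp [0.3996 0.3359 0.1294] jaw 21.6 F [ 0.1  0.9 -0.7] w 0.0186 q7 -1.06
white n 248 tool x pct [-84. -72. -62. -44. -21.] blue [-14.   1. -45.]
  height (tool -z, mm) profile along tool x: [(-84, np.float64(8.7)), (-75, np.float64(13.0)), (-67, np.float64(17.3)), (-59, np.float64(24.3)), (-50, np.float64(30.7)), (-42, np.float64(36.5)), (-33, np.float64(39.8)), (-25, np.float64(34.8))] tcp-world z 0.129
```

Request:
play_rows:
  xyz:
    - [0,0,-6]
    - [0,0,0]
    - [0,0,-6]
    - [0,0,0]
    - [0,0,-6]
    - [0,0,0]
    - [0,0,-6]
    - [0,0,0]
    - [0,0,-6]
    - [0,0,0]
    - [0,0,0]
  yaw: [0,0,0,0,0,0,0,0,0,0,0]
  gripper: [1.2,1.2,1.2,1.2,1.2,1.2,1.2,1.2,1.2,1.2,1.2]

```text
clock: 79.47
tool_pos: [0.3996, 0.336, 0.1294]
ee_rot: [0.562, 0.827, 0.001, -0.0]
contact_force: [0.4, -0.1, -0.9]
width: 0.0182
```

```bash
python3 -c "
from tilt import *
tilt('scene')"
```

```text
t 79.47 tcp [0.3996 0.336  0.1294] jaw 21.6 F [ 0.4 -0.1 -0.9] w 0.0182 q7 -1.07
white n 241 tool x pct [-81. -71. -60. -44. -25.] blue [-17.   1. -41.]
  height (tool -z, mm) profile along tool x: [(-80, np.float64(4.0)), (-73, np.float64(7.8)), (-65, np.float64(14.7)), (-58, np.float64(20.2)), (-50, np.float64(26.7)), (-42, np.float64(33.3)), (-35, np.float64(37.0)), (-27, np.float64(36.2))] tcp-world z 0.129
```

About 40°. Carry to slot 4 (y≈+0.103), starting lower on the wall.

Request:
play_rows:
  xyz:
    - [1,-1,3]
    - [4,-4,4]
    - [7,-7.5,4]
    - [10,-11,4]
    - [13,-14.5,4]
    - [16,-18,4]
    - [18.5,-21,4]
    - [20.4,-23.3,4]
    - [20.4,-23.3,2]
    - [20.4,-23.3,-2]
    - [20.4,-23.3,-5]
    - [20.4,-23.3,-7]
  yaw: [0.15,0.32,0.49,0.66,0.83,1.0,1.15,1.25,1.25,1.25,1.25,1.25]
  gripper: [1.2,1.2,1.2,1.2,1.2,1.2,1.2,1.2,1.2,1.2,1.2,1.2]

```text
clock: 81.03
tool_pos: [0.6019, 0.1021, 0.0569]
ee_rot: [-0.028, 1.0, -0.001, -0.0]
contact_force: [0.5, -0.6, -1.3]
width: 0.0183
```

```bash
python3 -c "
from tilt import *
tilt('scene')"
```

```text
t 81.03 tcp [0.6019 0.1021 0.0569] jaw 93.2 F [ 0.5 -0.6 -1.3] w 0.0183 q7 0.46
white n 672 tool x pct [-119.  -98.  -65.  -44.    2.] blue [-15.  -1. -42.]
  height (tool -z, mm) profile along tool x: [(-118, np.float64(-2.8)), (-101, np.float64(-3.4)), (-84, np.float64(2.6)), (-67, np.float64(8.9)), (-50, np.float64(25.8)), (-33, np.float64(36.0)), (-16, np.float64(-42.5)), (1, np.float64(-27.6))] tcp-world z 0.057
```

Request:
play_rows:
  xyz:
    - [0,0,-1]
    - [0,0,-1.8]
    - [0.6,0,-1.8]
    - [1.2,0,-1.7]
    - [1.8,0,-1.4]
    - [2.2,0,-1.1]
    - [2.7,0,-0.7]
    - [3.2,0,-0.5]
    - [3.8,0,-0.2]
    - [4.6,0,-0.1]
    - [5.4,0,0]
    - [6.2,0,0]
  yaw: [0,0,0,0,0,0,0,0,0,0,0,0]
  gripper: [1.2,1.2,1.2,1.2,1.2,1.2,1.2,1.2,1.2,1.2,1.2,1.2]

```text
clock: 82.58
tool_pos: [0.6658, 0.1021, 0.0588]
ee_rot: [-0.028, 1.0, 0.0, 0.0]
contact_force: [-3.6, -0.3, 1.7]
width: 0.0182
```

Request:
play_rows:
  xyz:
    - [0.5,0,0]
    - [1,0,0]
    - [1,0,0]
  yaw: [0,0,0]
  gripper: [1.2,1.2,1.2]

```text
clock: 82.95
tool_pos: [0.6758, 0.1021, 0.0584]
ee_rot: [-0.028, 1.0, 0.0, 0.0]
contact_force: [-2.5, 0.6, -2.0]
width: 0.0186
```

```bash
python3 - <<'E'
from tilt import *
tilt('scene'); w=cap("wrist"); c=cap("scene"); save("p6.png",np.hstack([cv2.resize(c["img"][170:290,290:450],(400,300)),cv2.resize(w["img"],(400,300))]))
E
```

```text
t 82.95 tcp [0.6758 0.1021 0.0584] jaw 93.2 F [-2.5  0.6 -2. ] w 0.0186 q7 0.58
white n 1116 tool x pct [-118.  -87.  -54.  -16.   76.] blue [ -3.   3. -34.]
  height (tool -z, mm) profile along tool x: [(-117, np.float64(-4.8)), (-90, np.float64(-5.1)), (-62, np.float64(-5.2)), (-35, np.float64(-4.7)), (-8, np.float64(20.2)), (20, np.float64(8.3)), (47, np.float64(-44.5)), (74, np.float64(-32.1))] tcp-world z 0.058
```

View pics/p6.png

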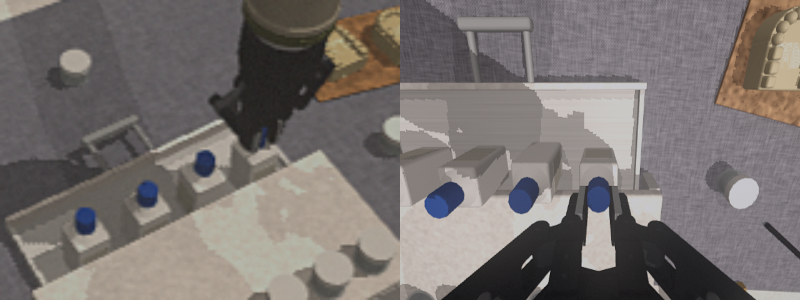

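The fourth is upright at the wall. Release, rise, and withdraw.

Request:
play_rows:
  xyz:
    - [-0.3,0,0]
    - [-0.6,0,0]
    - [-0.6,0,-0.4]
    - [-0.6,0,-0.4]
    - [-0.6,0,-0.4]
    - [-0.6,0,-0.4]
    - [-0.6,0,-0.4]
    - [-0.6,0,-0.4]
    - [-0.6,0,3]
    - [-0.6,0,8]
    - [-0.6,0,14]
    - [-2,0,18]
  yaw: [0,0,0,0,0,0,0,0,0,0,0,0]
  gripper: [1.2,1.2,1.2,1.2,4,4,4,4,4,4,4,4]

```text
clock: 84.6
tool_pos: [0.6559, 0.1026, 0.2412]
ee_rot: [-0.027, 1.0, 0.001, 0.001]
contact_force: [-0.3, -0.3, -0.0]
width: 0.0401
```

Request:
play_rows:
  xyz:
    - [-5,0,0]
    - [-10,0,0]
    - [-15,-3,0]
    - [-18,-8,0]
    - [-18,-12,0]
    - [-18,-12,0]
  yaw: [0,0,0,0,0,0]
  gripper: [4,4,4,4,4,4]

```text
clock: 85.35
tool_pos: [0.4748, -0.0214, 0.2383]
ee_rot: [-0.025, 1.0, -0.001, -0.0]
contact_force: [-0.4, -0.2, 0.8]
width: 0.0402
```

```bash
python3 - <<'E'
from h import *; from mod import models; from bot import bottles
st()
a=np.radians(3.2); X=np.array([np.cos(a),np.sin(a)]);Y=np.array([-np.sin(a),np.cos(a)])
for n in("scene","side"):
    c=cap(n); P=c["P"]; print(n); hsv=cv2.cvtColor(c["img"],cv2.COLOR_RGB2HSV)
    if n=="scene": models(c); save("end.png",cv2.resize(c["img"][120:340,180:500],(720,495)))
    bottles(c)
    q=P[...,:2]-np.array([.784,.009]); sx=q@X; sy=q@Y
    m=(P[...,2]>.030)&(P[...,2]<.037)&(np.abs(sx+.23)<.03)&(np.abs(sy)<.022); print(" handle sx",np.percentile(sx[m],[5,50,95]).round(4))
    for y in(-.1,-.035,.035,.1):
        w=(np.abs(sy-y)<.03)&(sx<-.06)&(sx>-.18)&(P[...,2]>.066)&(P[...,2]<.080)&(hsv[...,1]<70); b=(np.abs(sy-y)<.03)&(sx<-.06)&(sx>-.18)&(P[...,2]>.096)&(P[...,2]<.11)
        print("  y",y,"shoulder",np.median(sx[w]).round(4),np.median(sy[w]).round(4),np.median(P[w][:,2]).round(4),"captop",np.median(sx[b]).round(4),np.median(sy[b]).round(4),np.median(P[b][:,2]).round(4),b.sum())
E
```

```text
t 85.35 tcp [ 0.4748 -0.0214  0.2383] jaw 92.9 F [-0.4 -0.2  0.8] w 0.0402 q7 0.88
scene
[73 26] 4603 [-826.2 -543.6] [585.1  31.5] 89.7 [0.0214 0.0883 0.1816]
[269  80] 245 [28.6 39. ] [ 61.2 182.4] 34.4 [0.0869 0.1211 0.198 ]
[451 184] 346 [576.6 369.6] [61.6 50.7] 5.0 [0.0177 0.0314 0.0395]
[425 190] 360 [563. 285.] [64.  50.1] 3.5 [0.0172 0.0313 0.0401]
[526 266] 2236 [899.6 319.5] [100.1  83.9] 17.3 [0.0238 0.1242 0.1284]
[399 349] 3617 [919.8 -20. ] [ 80.8 300. ] 0.0 [0.0142 0.0158 0.0991]
cap [0.6761 0.1027 0.1001] top 0.102 px [394 225] 
cap [0.6783 0.0386 0.1005] top 0.103 px [372 235] 
cap [ 0.6864 -0.0292  0.1009] top 0.104 px [349 246] 
cap [ 0.6866 -0.0953  0.1004] top 0.103 px [324 258] 
 handle sx [-0.2309 -0.2256 -0.2215]
  y -0.1 shoulder -0.0932 -0.1085 0.0757 captop -0.1039 -0.1003 0.1 53
  y -0.035 shoulder -0.0922 -0.0405 0.0746 captop -0.1015 -0.0348 0.1006 48
  y 0.035 shoulder -0.0963 0.0263 0.0747 captop -0.1043 0.034 0.1001 50
  y 0.1 shoulder -0.0941 0.089 0.0741 captop -0.103 0.0983 0.1001 45
side
 handle sx [-0.2305 -0.2275 -0.2244]
  y -0.1 shoulder -0.1131 -0.088 0.0741 captop -0.1054 -0.0952 0.0999 21
  y -0.035 shoulder -0.1117 -0.0215 0.0746 captop -0.1041 -0.0294 0.0993 21
  y 0.035 shoulder -0.1146 0.0465 0.0747 captop -0.1078 0.0392 0.0992 25
  y 0.1 shoulder -0.1065 0.1131 0.0738 captop -0.1053 0.104 0.0995 25
```

View pics/end.png

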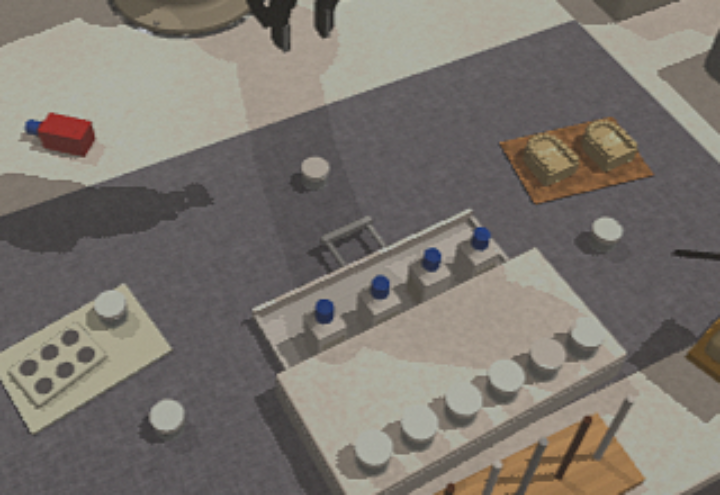

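All four stand, with caps at 0.100, shoulders at 0.074-0.075, and no measurable lean. The models are on the pad and the bystanders are in place. However, the tray handle has crept about 3 mm inward (-0.2286 to -0.2256). To keep margin I'll gently draw it back to the stop.

Request:
play_rows:
  xyz:
    - [2,0.4,0]
    - [4,0.8,0]
    - [6,1.2,0]
    - [8.2,1.8,0]
    - [8.2,1.8,-3]
    - [8.2,1.8,-6]
    - [8.2,1.8,-10]
    - [8.2,1.8,-14]
    - [8.2,1.8,-15]
    - [8.2,1.8,-15]
  yaw: [-0.17,-0.34,-0.51,-0.68,-0.86,-1.04,-1.22,-1.4,-1.565,-1.565]
  gripper: [3.2,3.2,3.2,3.2,3.2,3.2,3.2,3.2,3.2,3.2]

```text
clock: 86.7
tool_pos: [0.557, 0.0022, 0.0879]
ee_rot: [0.684, 0.73, -0.0, -0.001]
contact_force: [-0.1, -0.8, -0.0]
width: 0.0324
```

Request:
play_rows:
  xyz:
    - [0,0,-4]
    - [0,0,-8]
    - [0,0,-9.7]
    - [0,0,-9.7]
    - [0,0,-9.7]
    - [0,0,-9.7]
    - [0,0,-9.7]
    - [0,0,-9.7]
    - [0,0,-9.7]
    - [0,0,-9.7]
    - [0,0,-9.7]
  yaw: [0,0,0,0,0,0,0,0,0,0,0]
  gripper: [3.2,3.2,3.2,3.2,2.4,1.8,1.4,1.2,1.0,0.7,0.7]
  grip_force: 40

```text
clock: 88.08
tool_pos: [0.5579, -0.0001, -0.0079]
ee_rot: [0.685, 0.728, 0.0, 0.0]
contact_force: [1.1, 0.5, 5.2]
width: 0.0084
```

Gripped (8.4 mm, same as before). Slow pull.

Request:
play_rows:
  xyz:
    - [-0.1,0,0]
    - [-0.2,0,0]
    - [-0.3,0,0]
    - [-0.4,0,0]
    - [-0.5,0,0]
    - [-0.6,0,0]
    - [-0.7,0,0]
    - [-0.7,0,0]
  yaw: [0,0,0,0,0,0,0,0]
  gripper: [0.7,0.7,0.7,0.7,0.7,0.7,0.7,0.7]

```text
clock: 89.08
tool_pos: [0.5548, -0.0002, -0.0079]
ee_rot: [0.686, 0.728, 0.003, 0.002]
contact_force: [12.2, -2.4, -4.4]
width: 0.009
```

```bash
python3 - <<'E'
from h import *; from bot import bottles
st(); bottles(cap("wrist"))
E
```

```text
t 89.08 tcp [ 5.548e-01 -2.000e-04 -7.900e-03] jaw 3.4 F [12.2 -2.4 -4.4] w 0.009 q7 -0.78
```

Request:
play_rows:
  xyz:
    - [-0.15,0,0]
    - [-0.3,0,0]
    - [-0.45,0,0]
    - [-0.45,0,0]
  yaw: [0,0,0,0]
  gripper: [0.7,0.7,0.7,0.7]

```text
clock: 89.62
tool_pos: [0.5549, -0.0001, -0.0078]
ee_rot: [0.686, 0.728, 0.006, 0.004]
contact_force: [27.0, -4.7, -17.6]
width: 0.0085
```

Request:
play_rows:
  xyz:
    - [0.4,0,0]
    - [0.6,0,0]
    - [0.6,0,0]
    - [0.6,0,0]
    - [0.6,0,0]
    - [0.6,0,0]
    - [0.6,0,0]
    - [0.6,0,3]
    - [0.6,0,8]
    - [0.6,0,14]
    - [-4,0,20]
    - [-9,0,24]
  yaw: [0,0,0,0,0,0,0,0,0,0,0,0]
  gripper: [0.7,0.7,1.5,2.4,3.2,3.2,3.2,3.2,3.2,3.2,3.2,3.2]

```text
clock: 91.12
tool_pos: [0.4661, 0.0001, 0.2238]
ee_rot: [0.685, 0.728, 0.0, 0.0]
contact_force: [0.3, -0.7, 0.2]
width: 0.0318
```

```bash
python3 - <<'E'
from h import *; from mod import models; from bot import bottles
st(); c=cap("scene"); bottles(c); models(c); P=c["P"]
a=np.radians(3.2); X=np.array([np.cos(a),np.sin(a)]);Y=np.array([-np.sin(a),np.cos(a)]); q=P[...,:2]-np.array([.784,.009]); sx=q@X; sy=q@Y
m=(P[...,2]>.030)&(P[...,2]<.037)&(np.abs(sx+.23)<.03)&(np.abs(sy)<.022); print(" handle sx",np.percentile(sx[m],[5,50,95]).round(4))
E
```

```text
t 91.12 tcp [4.661e-01 1.000e-04 2.238e-01] jaw 3.5 F [ 0.3 -0.7  0.2] w 0.0318 q7 -0.45
cap [0.6736 0.1027 0.1005] top 0.103 px [393 224] 
cap [0.6737 0.0382 0.1011] top 0.103 px [371 232] 
cap [ 0.6819 -0.0293  0.1   ] top 0.104 px [348 246] 
cap [ 0.6871 -0.0955  0.0996] top 0.102 px [324 258] 
[73 26] 4530 [-824.8 -543.7] [585.1  31.8] 89.8 [0.0213 0.0876 0.1809]
[450 184] 351 [575.9 369.3] [64.9 50.3] 1.5 [0.0165 0.0314 0.0395]
[425 190] 361 [563.4 286.4] [63.1 51.7] 2.0 [0.0174 0.0315 0.0391]
[526 267] 2232 [899.6 319.6] [100.1  83.1] 17.5 [0.0238 0.1244 0.1282]
[399 349] 3614 [919.9 -19.9] [ 81.1 300.8] 0.2 [0.0142 0.0159 0.0922]
 handle sx [-0.2335 -0.2277 -0.2235]
```

The stop is confirmed (27 N, no motion), and all four bottles still stand. Handing in.

```bash
python3 -c "
from bench import r
print(r.finish_job())"
```

```text
the job is handed in; nothing more can be done
None
```

I moved both plaster models onto the cork pad, pulled the tray out to its stop and stood all four white bottles upright on it. The job was handed in at 91 s; no verdict was reported.

**Last checks:**
- **Models:** they sit over the pad at (0.576, 0.369) and (0.563, 0.286), with tops at the height expected for upright on the cork.
- **Bottles:** all four cap tops are at z ≈ 0.100 m, which matches standing upright on the tray floor. I saw no lean.
- **Tray:** it is at its stop. The final pull rose to 27 N with no further motion.
- **Bystanders:** the jars, palette and the black and red look-alikes looked undisturbed in the final picture. I did not measure their positions.

**What went wrong or disagreed on the way:**
- **Fingertips:** they sit about 30 mm behind the reported TCP, so my first grasps of a model closed above it. I corrected the heights from wrist depth.
- **Bottles:** two slipped out of the grip and fell to the mat, and another squeezed out of the jaws once. I picked each one up again.
- **Tray creep:** it moved about 3 mm inward while I squared the bottles up against the housing, so I drew it back to the stop.
- **Tray travel:** the cameras showed about 93 mm rather than 100 mm. The handle and panel positions suggest it started about 7 mm open.

I viewed 16 pictures, two over the budget of 14.

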